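# Make up two smear-staining kits

### The job

Make up the two smear-staining kits, each vessel upright on the bottom of its own well and set down gently, never tipped over or dropped. Red carrier: the red-capped cup in the round well, then in order of use the brown bottle with the red bulb in the middle well and the clear-glass bottle in the end well; blue carrier: the blue-capped cup in the round well and the brown bottle with the black bulb in the middle well, its end well empty; leave the white-capped cup and the sample pot where they stand.

Things in the scene. Friction and masses are not known exactly. Their poses are not given: they have to be found in the camera images.
- red_carrier: red block 188 x 70 mm, 26 mm high (and a 12 mm lip beyond the round well), that does not move; three wells in a row along its x axis, all at y = 0: round well (58 mm wide) at x = -60 mm, on the robot's side; middle square well (54 mm) at x = +1 mm; end square well (54 mm) at x = +60 mm, away from the robot. Well floors are 6 mm above the bench, rims 26 mm. Origin: centre of its underside, z up
- blue_carrier: blue block 188 x 70 mm, 26 mm high (and a 12 mm lip beyond the round well), that does not move; three wells in a row along its x axis, all at y = 0: round well (58 mm wide) at x = -60 mm, on the robot's side; middle square well (54 mm) at x = +1 mm; end square well (54 mm) at x = +60 mm, away from the robot. Well floors are 6 mm above the bench, rims 26 mm. Origin: centre of its underside, z up
- red_cup_mid (a point): screw-cap sample cup, white body 43 mm wide, red cap 48 mm wide over the top 14 mm, 60 mm high, round and upright on the bench; the point is its centre, 30 mm above its underside, z up; about 25 g
- blue_cup_mid (a point): screw-cap sample cup, white body 43 mm wide, blue cap 48 mm wide over the top 14 mm, 60 mm high, round and upright on the bench; the point is its centre, 30 mm above its underside, z up; about 25 g
- red_bulb_bottle_mid (a point): dropper bottle of amber (brown) glass with a dark red rubber bulb, glass body 38 mm wide up to 78 mm, collar 26 mm wide from 78 to 91 mm, bulb 15 mm wide up to 124 mm; round and upright on the bench; the point is its centre, half-way up, 62 mm above its underside, z up; about 90 g
- clear_bottle_mid (a point): dropper bottle of clear, pale glass (the only one that is not brown) with a dark red rubber bulb, glass body 38 mm wide up to 78 mm, collar 26 mm wide from 78 to 91 mm, bulb 15 mm wide up to 124 mm; round and upright on the bench; the point is its centre, half-way up, 62 mm above its underside, z up; about 90 g
- black_bulb_bottle_mid (a point): dropper bottle of amber (brown) glass with a black rubber bulb, glass body 38 mm wide up to 78 mm, collar 26 mm wide from 78 to 91 mm, bulb 15 mm wide up to 124 mm; round and upright on the bench; the point is its centre, half-way up, 62 mm above its underside, z up; about 90 g
- white_cup_mid (a point): screw-cap sample cup, white body 43 mm wide, white cap 48 mm wide over the top 14 mm, 60 mm high, round and upright on the bench; the point is its centre, 30 mm above its underside, z up; about 25 g; stays where it is
- sample_pot_mid (a point): pale blue-green screw-cap sample pot with a light grey cap, 46 mm wide, 66 mm high; the point is its centre, 33 mm above its underside; stays where it is
There are look-alikes about, which are no part of the job. Several things look just like the part that bears blue_cup_mid: the one meant starts nearest to the robot's base.

How it is judged:
By the outcome, as a careful person would: the job done as asked, in the order asked, and still so for the second after the job is handed in, with the robot touching nothing.
It also fails if it takes over 122 s, if anything falls off the work surface, if the arm or the gripper's body presses on something with over 40 N, if the wrist force passes 120 N, or if a joint passes its speed limit or range.

### The arm

A 7-joint arm with a two-finger parallel gripper is mounted at the origin on a cart in front of the work surface, level with it; the furniture and walls round the work are solid. World frame = base frame: x ahead of the robot, y to its left, z up, the work surface at z = 0. Lengths are in m, angles in rad, forces in N, time in s.
With the tool pointing down it reaches from about 0.35 to 0.9 m from the base axis. Payload 7.2 kg.
Tool frame: the origin (TCP) lies on the centre line of the jaws, within the pads' length; the fingertips stand ahead of it and the grasp point (between the pads) lies 6 mm ahead of it (bot.tip_reach is the z of the fingertips in the tool frame, in m); z points along the fingers, y is the direction in which the jaws open and shut (so a half turn about z gives the same grasp; the last joint's range is limited). The gripper opens to 85 mm and grips with 20 to 120 N. Pads are 22 mm wide; open, the fingers measure 114 mm over their backs; the gripper's body (76 mm by 85 mm) begins 54 mm behind the grasp point. The pads swing forward as they close: fully open they stand 13 mm farther back than shut.
Start: joints at [1.169, 0.411, -0.013, 1.596, 0.006, 1.134, -0.082], TCP at [0.205, -0.591, 0.256] pointing down, gripper open.
Joint ranges: [-2.95, 2.95], [-0.29, 1.99], [-1.47, 1.44], [0.14, 2.54], [-1.03, 4.17], [0.13, 1.85], [-2.86, 2.86]. Speed limits (rad/s): [2.39, 2.39, 3.01, 3.01, 3.14, 3.14, 3.14].

### API

Orientations are given as a unit quaternion [w, x, y, z].
In Python, from workcell import bot gives the robot as it stands. The module is installed in compiled form; this text tells all that it offers.
- The arm moves only by the tool drive_tool, never from a script. Its argument "plan" is a list of rows, each an object of numbers: "tx", "ty", "tz": the shift along the tool's x, y, z in mm; "wx", "wy", "wz": the turn, a rotation vector about the tool's x, y, z in degrees. A call has 1 to 8 rows; each row shifts and turns the commanded pose from where the row before left it, along the tool's axes as they then stand; what a row does not reach is not made up. A row lasts 1/10 s, in which the tool goes at most 50 mm and 8.59 degrees, less where a joint would pass 70% of its speed; a pose out of reach is approached as far as the arm can. A call with a gripper value outside its range is refused whole. "jaw" is the finger opening in mm, from 0 to 85.4, set as the call begins (left out, the last holds). The fingers move at their own pace and stop on an object; the grip force is fixed at half the most. Time passes only in rows, so rows that do not move let the fingers close. It gives the time, the measured TCP pose, the force and the opening at its end, in the units of the state.
- bot.get_state(): the state, without advancing time (a new reading comes with each control period).
- bot.capture(name): name is "scene" or "top" or "wrist"; returns a dict with "img" (480x640x3 uint8, red, green, blue), "z_map" (480x640 float32, m along the optical axis (not along the pixel's ray), 0 where there is no reading), "vfov" (degrees; the focal length in pixels is half the picture's height over the tangent of half this angle, whatever the lens; pixels are square), "cx", "cy" (the principal point, pixels), "R" (3x3) and "t" (3): a world point X has camera coordinates R X + t; the wrist camera has in their place "mount" (4x4, takes a point from camera to tool coordinates, whose origin is the TCP and whose axes are the flange's). Camera axes: x right, y down, z forward; pixel columns grow to the right and rows downward; lengths in m; the calibration is good to about 2 mm. A picture is of the moment at which its call begins: read the wrist's pose just before it.
- bot.job_done(): hands the job in, once; it reports no verdict.
Trained networks look in the newest picture that a camera, given by its name, has taken for a name from the list of things; names that differ only in an ending like _2 or _b are one class to them, and where a whole thing is asked for, a point or a joint stands for the part that bears it (a point fixed in the world has none). Each returns a list of dicts, best first, with "conf" (0 to 1); they miss things now and then, are a little off and sometimes report something else, mostly with a low value. They report only what shows in the picture. A call takes as long as a camera call. They do not tell look-alikes from the thing itself.
- bot.silhouettes(camera, label): "mask" (480x640 bool, what is visible of it) and "extent" ([left, top, right, bottom] in pixels, round what is visible of it).
- bot.spot_point(camera, label): "point" ([row, column] in pixels: a listed point, or the origin of a listed thing).
The state is a dict: "t": time; "qpos": joint angles; "joint_vel": joint speeds; "joint_efforts": joint torques, N m; "tcp_pos": TCP position; "orientation": TCP orientation; "contact_force": force on the tool from outside, world axes, zero at the start; "torque": the same for the moment, N m; "width": finger opening in m.
Only numpy, scipy, OpenCV 4.12 (cv2) and the standard library are available. Lean on these libraries where they do the work, as an engineer would, in place of code of your own. Each camera call takes 0.05 s, during which the arm holds its last target.

## Working session

There is one attempt and no reset: what is moved stays moved. The work goes in short steps, Python scripts to look and compute and a tool call to move; the robot and the scene stay as the last step left them, time stands still between calls to the robot, and variables do not carry over. Pictures are saved under pics/ and viewed, and the job is handed in when it is done.

Besides the shell and the picture viewer there is one more tool, called after ">>>" in YAML: its name, and indented under it one key for each argument. drive_tool: Moves the arm, as the interface text tells. Its arguments: {"type":"object","properties":{"plan":{"type":"array","items":{"type":"object","properties":{"tx":{"type":"number"},"ty":{"type":"number"},"tz":{"type":"number"},"wx":{"type":"number"},"wy":{"type":"number"},"wz":{"type":"number"}}}},"jaw":{"type":"number"}},"required":["plan"]}

```bash
mkdir -p pics; cat > h.py <<'E'
import numpy as np, cv2
from workcell import bot
from scipy.spatial.transform import Rotation as Ro
def cap(n,name):
    c=bot.capture(n); cv2.imwrite(f'pics/{name}.png',c['img'][:,:,::-1]); return c
def f(c): return 240/np.tan(np.radians(c['vfov'])/2)
def world(c,r,col,z=None):
    # pixel arrays; depth-based or plane z
    d=np.array([(col-c['cx'])/f(c),(r-c['cy'])/f(c),1.])
    R=np.array(c['R']);t=np.array(c['t']); o=-R.T@t; w=R.T@d
    if z is None:
        zz=c['z_map'][int(r),int(col)]; return o+w*zz
    return o+w*(z-o[2])/w[2]
def cloud(c):
    v,u=np.mgrid[0:480,0:640]; z=c['z_map']
    P=np.stack([(u-c['cx'])/f(c)*z,(v-c['cy'])/f(c)*z,z],-1)
    R=np.array(c['R']);t=np.array(c['t'])
    return (P-t)@R
def pix(c,X):
    p=np.array(c['R'])@X+np.array(c['t']); return p[1]/p[2]*f(c)+c['cy'],p[0]/p[2]*f(c)+c['cx']
E
python3 - <<'E'
from h import *
s=bot.get_state(); print({k:np.round(v,3) for k,v in s.items()}, bot.tip_reach)
for n in ['scene','top']:
    c=cap(n,n+'0'); print(n,c['vfov'],c['cx'],c['cy'],np.round(-np.array(c['R']).T@c['t'],3), np.round(c['R'],2).tolist())
    for l in ['red_carrier','blue_carrier','red_cup_mid','blue_cup_mid','red_bulb_bottle_mid','clear_bottle_mid','black_bulb_bottle_mid','white_cup_mid','sample_pot_mid']:
        z={'red_c':.0}.get(l, .03 if 'cup' in l else .062 if 'bottle' in l else .033 if 'pot' in l else 0)
        if l.endswith('carrier'): z=0
        for q in bot.spot_point(n,l): 
            p=q['point']; print(l,round(q['conf'],2),np.round(p,0),np.round(world(c,p[0],p[1],z),3))
E
```

```text
{'t': np.float64(0.0), 'qpos': array([ 1.169,  0.412, -0.013,  1.597,  0.006,  1.134, -0.082]), 'joint_vel': array([ 0.001,  0.001,  0.001, -0.001,  0.001,  0.   , -0.001]), 'joint_efforts': array([-1.0000e-03, -6.0063e+01,  6.8100e-01, -2.9942e+01,  1.4000e-02,
        1.1000e-02,  0.0000e+00]), 'tcp_pos': array([ 0.205, -0.59 ,  0.255]), 'orientation': array([-0.001,  0.986,  0.166, -0.   ]), 'contact_force': array([-0.333, -0.563, -0.035]), 'torque': array([ 0.085,  0.   , -0.004]), 'width': np.float64(0.085)} 0.025
scene 46.87371728897844 325.3196714557038 241.864703781131 [0.625 0.537 0.715] [[-1.0, 0.09, -0.01], [0.07, 0.6, -0.8], [-0.07, -0.8, -0.6]]
red_carrier 0.85 [275. 347.] [ 0.513 -0.301  0.   ]
blue_carrier 0.84 [319. 364.] [ 0.498 -0.174  0.   ]
red_cup_mid 0.8 [348. 290.] [ 0.633 -0.091  0.03 ]
blue_cup_mid 0.95 [235. 265.] [ 0.671 -0.413  0.03 ]
blue_cup_mid 0.7 [303. 284.] [ 0.639 -0.199  0.03 ]
red_bulb_bottle_mid 0.66 [217. 326.] [ 0.542 -0.419  0.062]
clear_bottle_mid 0.69 [213. 380.] [ 0.426 -0.421  0.062]
black_bulb_bottle_mid 0.7 [257. 285.] [ 0.632 -0.292  0.
[... 168 characters left out ...]
, 0.02, -0.14], [0.14, 0.0, -0.99]]
red_carrier 0.69 [260. 300.] [ 0.497 -0.297  0.   ]
blue_carrier 0.81 [260. 238.] [ 0.5   -0.171  0.   ]
red_cup_mid 0.9 [191. 198.] [ 0.639 -0.092  0.03 ]
blue_cup_mid 0.97 [190. 248.] [ 0.64  -0.196  0.03 ]
blue_cup_mid 0.87 [175. 356.] [ 0.665 -0.416  0.03 ]
red_bulb_bottle_mid 0.78 [235. 361.] [ 0.537 -0.419  0.062]
red_bulb_bottle_mid 0.62 [256. 296.] [ 0.499 -0.293  0.062]
clear_bottle_mid 0.56 [294. 358.] [ 0.424 -0.408  0.062]
black_bulb_bottle_mid 0.81 [184. 292.] [ 0.642 -0.287  0.062]
white_cup_mid 0.59 [278. 418.] [ 0.453 -0.532  0.03 ]
sample_pot_mid 0.97 [200. 399.] [ 0.611 -0.5    0.033]
sample_pot_mid 0.38 [258. 296.] [ 0.499 -0.291  0.033]
```

View pics/scene0.png

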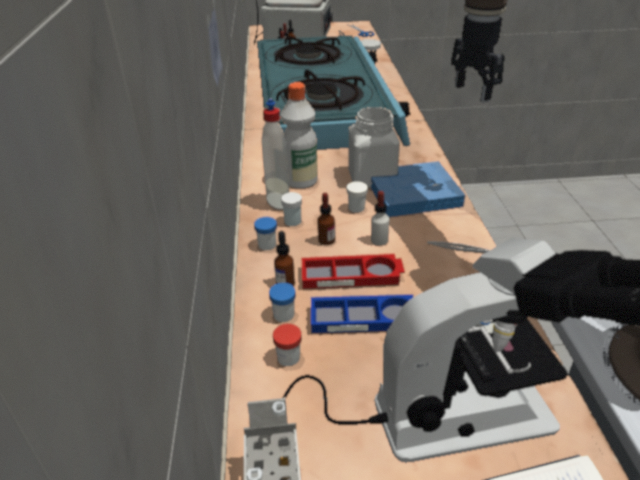

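View pics/top0.png

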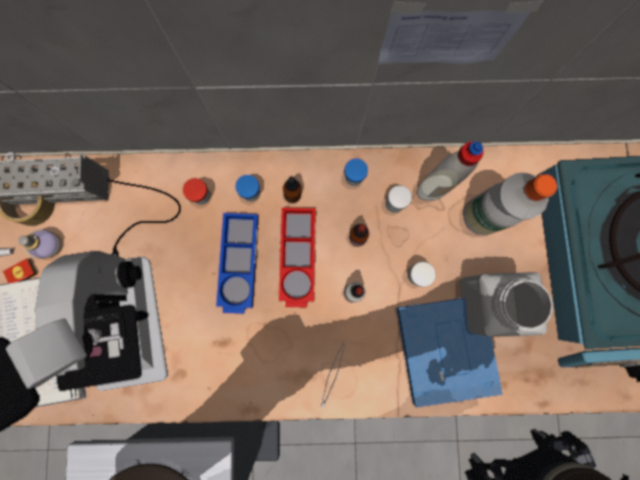

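The top picture shows two blue-capped cups: pixel (row 190, col 248), 0.67 m from the base, and (175, 356), 0.78 m away. The first is nearest to the base, so it is the one meant. There are three bottles: black bulb (187, 292), red-bulb amber (233, 360) and clear (290, 356). Next I refine the positions with depth and confirm with an enlarged crop.

```bash
python3 - <<'E'
from h import *
cl={}
img=None
for n in ['top','scene']:
    c=cap(n,n+'1'); P=cloud(c); cl[n]=(c,P)
    ok=c['z_map']>0
    for name,x,y,zt,r in [('redcup',.638,-.092,.060,.03),('bluecup',.64,-.196,.06,.03),('blue2',.665,-.416,.06,.03),('redb',.538,-.419,.124,.02),('clear',.425,-.412,.124,.02),('black',.637,-.288,.124,.02),('white',.46,-.535,.06,.03),('pot',.611,-.5,.066,.03)]:
        m=ok&(np.hypot(P[...,0]-x,P[...,1]-y)<.045)&(P[...,2]>zt-.008)&(P[...,2]<zt+.015)
        if m.sum()<4: print(n,name,'few',m.sum());continue
        q=P[m]; (cx,cy),rad=cv2.minEnclosingCircle(q[:,:2].astype(np.float32))
        cut=q[:,2].max()
        print(n,name,m.sum(),'mid',np.round([cx,cy,rad],4),'median',np.round(np.median(q,0),4),'zmax',round(cut,4))
    hsv=cv2.cvtColor(c['img'],cv2.COLOR_RGB2HSV)
    for l,y in [('red_carrier',-.3),('blue_carrier',-.173)]:
        m=ok&(abs(P[...,2]-.026)<.006)&(abs(P[...,1]-y)<.06)&(abs(P[...,0]-.5)<.14)
        q=P[m][:,:2]; b=cv2.minAreaRect((q*1000).astype(np.float32)); print(n,l,m.sum(),b)
    print('bench z',np.median(P[ok&(abs(P[...,2])<.02)&(P[...,0]<.6)&(P[...,0]>.3)][:,2]))
    w=ok&(P[...,2]>.15)&(P[...,0]>.6)&(abs(P[...,1]+.25)<.25)
    print('wall x',np.percentile(P[w][:,0],[1,10,50,90]) if w.any() else None)
c=cl['top'][0]['img'][140:325,170:450]
cv2.imwrite('pics/crop1.png',cv2.resize(c[:,:,::-1],None,fx=2.8,fy=2.8,interpolation=cv2.INTER_CUBIC))
E
```

```text
top redcup 466 mid [ 0.6347 -0.093   0.0242] median [ 0.6336 -0.094   0.0608] zmax 0.0657
top bluecup 461 mid [ 0.6389 -0.196   0.024 ] median [ 0.6385 -0.1963  0.0606] zmax 0.0647
top blue2 454 mid [ 0.6677 -0.4128  0.024 ] median [ 0.6667 -0.4124  0.0602] zmax 0.0654
top redb 45 mid [ 0.5419 -0.4133  0.0065] median [ 0.5423 -0.4126  0.1223] zmax 0.1252
top clear 49 mid [ 0.4271 -0.4041  0.0064] median [ 0.4289 -0.4047  0.1221] zmax 0.1262
top black 43 mid [ 0.6332 -0.2876  0.0067] median [ 0.6325 -0.2878  0.122 ] zmax 0.1261
top white 495 mid [ 0.4594 -0.5332  0.0241] median [ 0.4591 -0.5321  0.0603] zmax 0.0643
top pot 438 mid [ 0.6135 -0.5082  0.0365] median [ 0.6092 -0.4945  0.0661] zmax 0.0805
top red_carrier 1400 ((513.70458984375, -292.2737731933594), (71.70026397705078, 224.7786102294922), 87.6116943359375)
top blue_carrier 1456 ((513.3456420898438, -161.59112548828125), (101.88567352294922, 241.02987670898438), 88.77620697021484)
bench z 0.000901452921979212
wall x [0.73117793 0.73668448 0.73794356 0.73881621]
scene redcup 586 mid [ 0.6361 -0.0952  0.0249] median [ 0.6366 -
[... 290 characters left out ...]
max 0.1269
scene clear 28 mid [ 0.4307 -0.4049  0.007 ] median [ 0.4311 -0.4047  0.1218] zmax 0.1251
scene black 37 mid [ 0.635  -0.2876  0.0077] median [ 0.6346 -0.2857  0.1211] zmax 0.1258
scene white 238 mid [ 0.462  -0.5342  0.0263] median [ 0.4609 -0.5287  0.0601] zmax 0.0651
scene pot 240 mid [ 0.6114 -0.5085  0.0368] median [ 0.6109 -0.4907  0.0663] zmax 0.0701
scene red_carrier 1393 ((519.9160766601562, -295.4828796386719), (78.14476776123047, 235.376708984375), 87.0558090209961)
scene blue_carrier 1340 ((522.5823974609375, -175.28353881835938), (75.2424545288086, 235.0061492919922), 86.01541900634766)
bench z 0.0013957013131850697
wall x [0.73305634 0.73870499 0.7393997  0.73982256]
```

View pics/crop1.png

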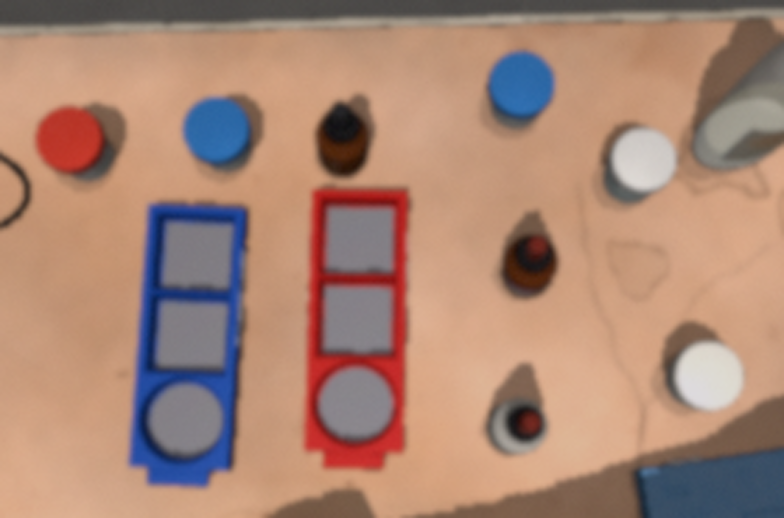

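```bash
cat >> h.py <<'E'
def wellfit(c,grey,x0):
    from scipy.optimize import minimize
    def region(p):
        M=np.zeros((480*4,640*4),np.uint8)
        cs,sn=np.cos(p[2]),np.sin(p[2])
        for xw,r in [(-60,29),(1,0),(60,0)]:
            if r: a=np.linspace(0,6.283,40); q=np.c_[xw+r*np.cos(a),r*np.sin(a)]
            else: q=np.array([[xw-27,-27],[xw+27,-27],[xw+27,27],[xw-27,27]])
            q=q/1000.; out=[]
            for z in (.006,.026):
                m=np.zeros_like(M)
                pts=[pix(c,np.array([p[0]+cs*a-sn*b,p[1]+sn*a+cs*b,z])) for a,b in q]
                pts=np.array([[(v[1]+.5)*4,(v[0]+.5)*4] for v in pts]).astype(np.int32); cv2.fillPoly(m,[pts],1); out.append(m)
            M|=out[0]&out[1]
        return cv2.resize(M.astype(np.float32),(640,480),interpolation=cv2.INTER_AREA)
    cost=lambda p: np.abs(region(p)-grey).sum()/grey.sum()
    best=None
    for dx in (-.01,0,.01):
        r=minimize(cost,[x0[0]+dx,x0[1],x0[2]],method='Nelder-Mead',options=dict(initial_simplex=np.array([[x0[0]+dx,x0[1],x0[2]],[x0[0]+dx+.008,x0[1],x0[2]],[x0[0]+dx,x0[1]+.008,x0[2]],[x0[0]+dx,x0[1],x0[2]-.05]])))
        if best is None or r.fun<best.fun: best=r
    return best.x,best.fun
E
python3 - <<'E'
from h import *
for n in ['top','scene']:
  c=bot.capture(n); P=cloud(c); hsv=cv2.cvtColor(c['img'],cv2.COLOR_RGB2HSV)
  for l,y in [('red',-.297),('blue',-.172)]:
    if n=='scene' and l=='blue': continue
    box=(abs(P[...,1]-y)<.05)&(abs(P[...,0]-.5)<.1)&(P[...,2]<.03)
    g=(box&(hsv[...,1]<70)).astype(np.uint8); g=cv2.morphologyEx(g,cv2.MORPH_OPEN,np.ones((3,3)))
    p,e=wellfit(c,g.astype(np.float32),[.5,y,-.04]); print(n,l,g.sum(),np.round(p,4),round(e,3))
    cs,sn=np.cos(p[2]),np.sin(p[2])
    for xw in (-.06,.001,.06): print('  well',np.round([p[0]+cs*xw,p[1]+sn*xw],4))
c=bot.capture('wrist');print(np.round(c['mount'],3).tolist())
E
```

```text
top red 1541 [ 0.5069 -0.2917 -0.0295] 0.28
  well [ 0.447  -0.2899]
  well [ 0.5079 -0.2917]
  well [ 0.5669 -0.2934]
top blue 1614 [ 0.4989 -0.1723 -0.06  ] 0.17
  well [ 0.439  -0.1687]
  well [ 0.4999 -0.1724]
  well [ 0.5588 -0.1759]
scene red 824 [ 0.5084 -0.2946 -0.0358] 0.407
  well [ 0.4484 -0.2924]
  well [ 0.5094 -0.2946]
  well [ 0.5683 -0.2967]
[[-0.001, -0.96, -0.282, 0.071], [1.0, -0.001, -0.0, 0.0], [-0.0, -0.282, 0.96, -0.119], [0.0, 0.0, 0.0, 1.0]]
```

```bash
python3 - <<'E'
from h import *
c=bot.capture('top'); im=c['img'][:,:,::-1].copy()
im=cv2.resize(im,None,fx=4,fy=4,interpolation=cv2.INTER_CUBIC)
for p in [(.5069,-.2917,-.0295),(.4989,-.1723,-.06)]:
    cs,sn=np.cos(p[2]),np.sin(p[2])
    def dr(q,z,col):
        pts=[pix(c,np.array([p[0]+cs*a-sn*b,p[1]+sn*a+cs*b,z])) for a,b in q]
        cv2.polylines(im,[np.array([[(v[1]+.5)*4,(v[0]+.5)*4] for v in pts]).astype(np.int32)],True,col,1)
    dr([[-.094,-.035],[.094,-.035],[.094,.035],[-.094,.035]],.026,(0,255,0))
    for xw,r in [(-60,29),(1,0),(60,0)]:
        a=np.linspace(0,6.283,40); q=np.c_[xw+29*np.cos(a),29*np.sin(a)]/1000 if r else np.array([[xw-27,-27],[xw+27,-27],[xw+27,27],[xw-27,27]])/1000
        dr(q,.026,(255,255,0)); dr(q,.006,(0,255,255))
cv2.imwrite('pics/ov1.png',im[780:1300,800:1400])
E
```

```text
(no output)
```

View pics/ov1.png

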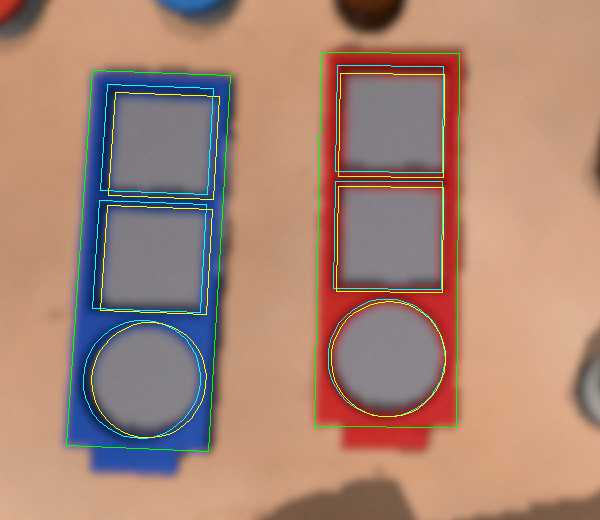

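```bash
python3 - <<'E'
from h import *
H=np.full((40,70),-1.)
for n in ['top','scene']:
    c=bot.capture(n);P=cloud(c);ok=(c['z_map']>0)
    q=P[ok]; ix=((q[:,0]-0.0)/.02).astype(int); iy=((.3-q[:,1])/.02).astype(int)
    k=(ix>=0)&(ix<40)&(iy>=0)&(iy<50)&(q[:,0]>0)&(q[:,1]<.3)
    np.maximum.at(H,(ix[k],iy[k]),q[k,2])
print('cols y from .29 step -.02')
for i in range(36,10,-1): print('%.2f'%(i*.02+.01),' '.join('%3d'%(h*100) if h>-1 else '  .' for h in H[i,:46]))
E
```

```text
cols y from .29 step -.02
0.73  65  65  65  64  64  64  63  63  62  62  61  61  60  60  59  59  58  58  57  57  56  56  56  55  55  54  54  53  53  52  52  51  51  50  50  49  49  48  48  47  47  47  46  46  46  45
0.71   1   0   0   0   0   0   0   .   0   0   0   0   0   0   0   0   0   0   0   0   0   0   0   0   0   0   0   0   0   0   0   0   0   0   0   0   0   0   0   0   0   0   0   0   0   0
0.69   4   9   9   9  16  15   9   9   9  11  13   0   0   0   0   0   0   0   0   0   0   0   0   0   0   0   0   0   0   0   0   0   0   0   6   6   6   0   0   0   0   0   0   0   0   0
0.67   1   9   9   9  16  16   9   9   9  12  13   1   1   0   0   0   0   0   0   0   0   0   0   0   6   6   0   0   0   0   0   0   0   0   6   6   6   5   0   0   0   0   0  21  21   0
0.65   5   9   9   9   9   9   9   9  16  16  14   0   0   0   1   0   0   0   6   6   6   0   0   6   6   6   6   0   9  12   6   0   0   0   6   6   6   0   0   0   0   0  20  25  25   .
0.63   4   9   9   9   9   9   9   9  16  10  13   0   0   0   0   0   1   0   6   6   6   5   0   6   6   6   6   0  11  12   6 
[... 3139 characters left out ...]
1  15  15  15  15   0   0   0   0   0   0   0   0   0   0   0   0   0   0   0   1   1   0   0   0   0   0   0   3   3   3   3   3   3
0.27   .   .   .   .   2   2   2   3  35  34  33  33  32   2   2   2   2   0   0   0   0   0   0   0   0   0   0   0   0   0   0   0   1   1   0   0   0   0   0   0   3   3   3   3   3   3
0.25   .   .   .   .   2   2   2   2   1  34  30  31   2   2   0   0   0   0   0   0   0   0   0   0   0   0   0   0   0   0   0   0   1   0   0   0   0   0   0   0   3   3   3  45  48  48
0.23   .   .   .   0   2   2   2   2   1   0   0   0   0   0   0   0   0   0   0   0   0   0   0   0   0   0   0   0   0   0   0   1   1   0   0   0   0   0   0   0   3   3  44  45  43  45
```

>>> drive_tool:
  plan:
    - {"wz":6.4}
    - {"wz":6.4}
    - {"wz":6.3}
    - {}
  jaw: 85

```text
validation failed for argument at $.pl...
```

>>> drive_tool:
  plan:
    - {"tx":0,"ty":0,"tz":0,"wx":0,"wy":0,"wz":6.4}
    - {"tx":0,"ty":0,"tz":0,"wx":0,"wy":0,"wz":6.4}
    - {"tx":0,"ty":0,"tz":0,"wx":0,"wy":0,"wz":6.3}
  jaw: 85

```text
t: 1.7
tcp_pos: [0.2047, -0.5905, 0.2563]
orientation: [0.0, 1.0, -0.002, 0.0]
contact_force: [0.5, 0.4, 0.0]
width: 0.0853
```

>>> drive_tool:
  plan:
    - {"tx":27,"ty":-31,"tz":0,"wx":0,"wy":0,"wz":0}
    - {"tx":27,"ty":-31,"tz":0,"wx":0,"wy":0,"wz":0}
    - {"tx":27,"ty":-31,"tz":0,"wx":0,"wy":0,"wz":0}
    - {"tx":27,"ty":-31,"tz":0,"wx":0,"wy":0,"wz":0}
    - {"tx":27,"ty":-31,"tz":0,"wx":0,"wy":0,"wz":0}
    - {"tx":27,"ty":-31,"tz":0,"wx":0,"wy":0,"wz":0}
    - {"tx":27,"ty":-31,"tz":0,"wx":0,"wy":0,"wz":0}
    - {"tx":27,"ty":-31,"tz":0,"wx":0,"wy":0,"wz":0}

```text
t: 2.5
tcp_pos: [0.4216, -0.3411, 0.2566]
orientation: [0.0, 1.0, 0.0, 0.0]
contact_force: [0.0, 0.1, -0.6]
width: 0.0847
```

```bash
python3 - <<'E'
from h import *
c=cap('scene','s2');print(np.round(bot.get_state()['qpos'],2))
E
```

```text
[ 0.66  0.27 -0.1   1.79  0.03  1.07 -1.01]
```

View pics/s2.png

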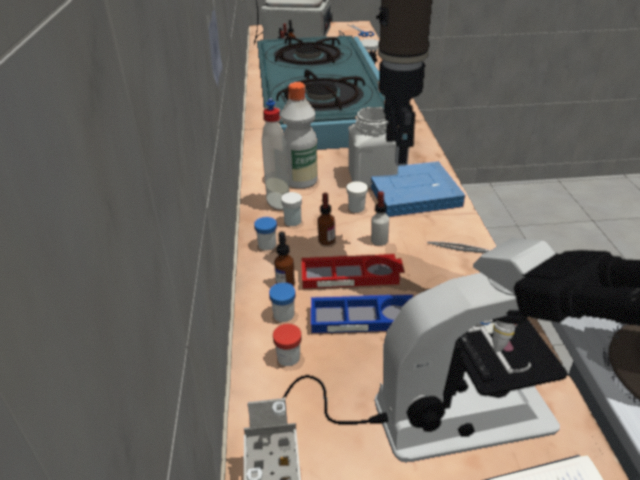

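The arm stands over the red carrier, with its forearm well clear of the microscope. I go on to the red cup.

>>> drive_tool:
  plan:
    - {"tx":27,"ty":-31,"tz":0,"wx":0,"wy":0,"wz":0}
    - {"tx":27,"ty":-31,"tz":0,"wx":0,"wy":0,"wz":0}
    - {"tx":27,"ty":-31,"tz":0,"wx":0,"wy":0,"wz":0}
    - {"tx":27,"ty":-31,"tz":0,"wx":0,"wy":0,"wz":0}
    - {"tx":27,"ty":-31,"tz":0,"wx":0,"wy":0,"wz":0}
    - {"tx":27,"ty":-31,"tz":0,"wx":0,"wy":0,"wz":0}
    - {"tx":26,"ty":-31,"tz":0,"wx":0,"wy":0,"wz":0}
    - {"tx":26,"ty":-30,"tz":0,"wx":0,"wy":0,"wz":0}

```text
t: 3.35
tcp_pos: [0.6355, -0.0941, 0.2564]
orientation: [0.0, 1.0, 0.0, 0.0]
contact_force: [0.7, -0.2, -0.1]
width: 0.0849
```

```bash
python3 - <<'E'
from h import *
c=cap('scene','s3');print(np.round(bot.get_state()['qpos'],2),bot.get_state()['tcp_pos'])
c=cap('wrist','w3')
E
```

```text
[ 0.21  0.46 -0.21  1.54  0.09  1.16 -1.58] [ 0.63897656 -0.08637314  0.25604194]
```

View pics/s3.png

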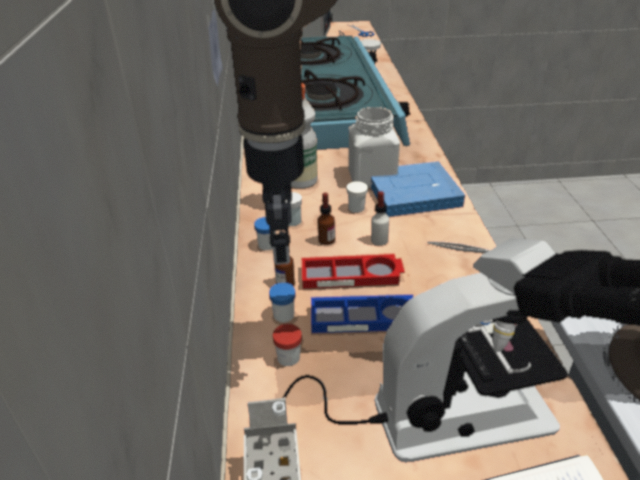

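View pics/w3.png

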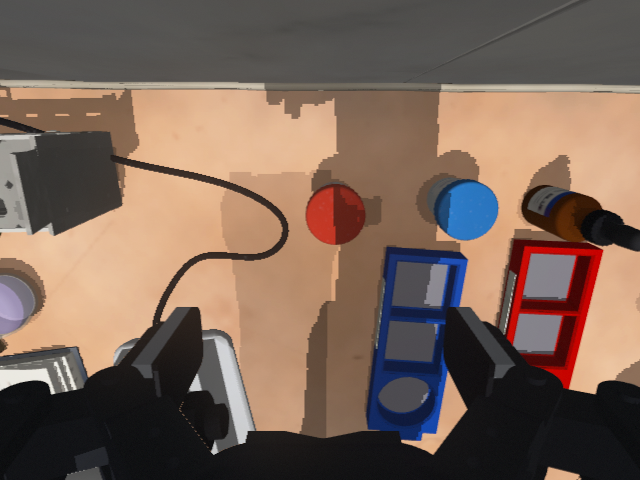

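```bash
cat >> h.py <<'E'
def wristcloud(name=None):
    s=bot.get_state(); c=bot.capture('wrist')
    if name: cv2.imwrite(f'pics/{name}.png',c['img'][:,:,::-1])
    w,x,y,z=s['orientation']; Rt=Ro.from_quat([x,y,z,w]).as_matrix(); M=np.array(c['mount'])
    R=(Rt@M[:3,:3]).T; t=-R@(Rt@M[:3,3]+s['tcp_pos']); c['R']=R;c['t']=t
    return c,cloud(c),s
def circ(P,ok,x,y,zt,lo=.008):
    m=ok&(np.hypot(P[...,0]-x,P[...,1]-y)<.045)&(P[...,2]>zt-lo)&(P[...,2]<zt+.015)
    if m.sum()<4: return None
    (a,b),r=cv2.minEnclosingCircle(P[m][:,:2].astype(np.float32)); return np.round([a,b,r],4),np.round(np.median(P[m],0),4)
E
python3 - <<'E'
from h import *
for i in range(2):
    c,P,s=wristcloud(); print(s['t'],np.round(s['tcp_pos'],4),np.round(s['orientation'],3))
ok=c['z_map']>0
print(circ(P,ok,.6355,-.094,.06)); print(circ(P,ok,.64,-.197,.06)); print(circ(P,ok,.634,-.2875,.124))
E
```

```text
3.45 [ 0.6372 -0.0886  0.2558] [-0.002  1.     0.004  0.001]
3.5 [ 0.6357 -0.0919  0.2557] [-0.001  1.     0.003 -0.   ]
(array([ 0.6368, -0.0954,  0.0239]), array([ 0.638 , -0.0953,  0.0613]))
(array([ 0.6413, -0.1983,  0.0239]), array([ 0.6425, -0.1971,  0.0613]))
(array([ 0.634 , -0.2875,  0.0063]), array([ 0.6364, -0.2864,  0.1223]))
```

>>> drive_tool:
  plan:
    - {"tx":1,"ty":0,"tz":20,"wx":0,"wy":0,"wz":0}
    - {"tx":0,"ty":0,"tz":35,"wx":0,"wy":0,"wz":0}
    - {"tx":0,"ty":0,"tz":40,"wx":0,"wy":0,"wz":0}
    - {"tx":0,"ty":0,"tz":40,"wx":0,"wy":0,"wz":0}
    - {"tx":0,"ty":0,"tz":35,"wx":0,"wy":0,"wz":0}
    - {"tx":0,"ty":0,"tz":20,"wx":0,"wy":0,"wz":0}
    - {"tx":0,"ty":0,"tz":8,"wx":0,"wy":0,"wz":0}
    - {"tx":0,"ty":0,"tz":1,"wx":0,"wy":0,"wz":0}

```text
t: 4.35
tcp_pos: [0.6347, -0.0967, 0.0567]
orientation: [0.0, 1.0, -0.001, -0.001]
contact_force: [-0.9, 0.3, 0.3]
width: 0.0854
```

>>> drive_tool:
  plan:
    - {"tx":0,"ty":0,"tz":0,"wx":0,"wy":0,"wz":0}
    - {"tx":0,"ty":0,"tz":0,"wx":0,"wy":0,"wz":0}
    - {"tx":0,"ty":0,"tz":0,"wx":0,"wy":0,"wz":0}
    - {"tx":0,"ty":0,"tz":0,"wx":0,"wy":0,"wz":0}
    - {"tx":0,"ty":0,"tz":0,"wx":0,"wy":0,"wz":0}
    - {"tx":0,"ty":0,"tz":0,"wx":0,"wy":0,"wz":0}
  jaw: 30

```text
t: 4.95
tcp_pos: [0.6366, -0.0955, 0.0592]
orientation: [0.0, 1.0, 0.0, 0.001]
contact_force: [-0.8, -0.4, 5.4]
width: 0.0466
```

>>> drive_tool:
  plan:
    - {"tx":0,"ty":0,"tz":0,"wx":0,"wy":0,"wz":0}
    - {"tx":0,"ty":0,"tz":-5,"wx":0,"wy":0,"wz":0}
    - {"tx":0,"ty":0,"tz":-12,"wx":0,"wy":0,"wz":0}
    - {"tx":0,"ty":0,"tz":-18,"wx":0,"wy":0,"wz":0}
    - {"tx":0,"ty":0,"tz":-20,"wx":0,"wy":0,"wz":0}
    - {"tx":0,"ty":0,"tz":-14,"wx":0,"wy":0,"wz":0}
    - {"tx":0,"ty":0,"tz":-6,"wx":0,"wy":0,"wz":0}
    - {"tx":0,"ty":0,"tz":0,"wx":0,"wy":0,"wz":0}

```text
t: 5.75
tcp_pos: [0.6361, -0.0954, 0.1335]
orientation: [0.0, 1.0, 0.0, 0.001]
contact_force: [-0.1, 0.1, -0.6]
width: 0.0465
```

>>> drive_tool:
  plan:
    - {"tx":-11,"ty":12,"tz":0,"wx":0,"wy":0,"wz":0}
    - {"tx":-23,"ty":23,"tz":0,"wx":0,"wy":0,"wz":0}
    - {"tx":-32,"ty":33,"tz":0,"wx":0,"wy":0,"wz":0}
    - {"tx":-36,"ty":36,"tz":0,"wx":0,"wy":0,"wz":0}
    - {"tx":-34,"ty":35,"tz":0,"wx":0,"wy":0,"wz":0}
    - {"tx":-26,"ty":28,"tz":0,"wx":0,"wy":0,"wz":0}
    - {"tx":-17,"ty":18,"tz":0,"wx":0,"wy":0,"wz":0}
    - {"tx":-9,"ty":10,"tz":0,"wx":0,"wy":0,"wz":0}

```text
t: 6.55
tcp_pos: [0.4446, -0.2922, 0.1314]
orientation: [-0.0, 1.0, -0.002, -0.001]
contact_force: [0.1, 0.2, -0.1]
width: 0.0466
```

>>> drive_tool:
  plan:
    - {"tx":0,"ty":0,"tz":0,"wx":0,"wy":0,"wz":0}
    - {"tx":0,"ty":0,"tz":0,"wx":0,"wy":0,"wz":0}
    - {"tx":0,"ty":0,"tz":0,"wx":0,"wy":0,"wz":0}

```text
t: 6.85
tcp_pos: [0.4495, -0.2883, 0.1321]
orientation: [-0.0, 1.0, 0.001, 0.0]
contact_force: [0.4, 0.2, -0.5]
width: 0.0464
```

```bash
python3 - <<'E'
from h import *
c,P,s=wristcloud('w4'); print(s['t'],np.round(s['tcp_pos'],4)); 
c=cap('scene','s4');P=cloud(c)
t=s['tcp_pos'];m=(c['z_map']>0)&(abs(P[...,0]-t[0])<.03)&(abs(P[...,1]-t[1])<.03)&(P[...,2]>.04)&(P[...,2]<.15)
hsv=cv2.cvtColor(c['img'],cv2.COLOR_RGB2HSV); 
m2=m&(hsv[...,2]>120); print(m2.sum(),np.percentile(P[m2][:,2],[0,2,50]),P[m2].mean(0))
E
```

```text
6.85 [ 0.4495 -0.2883  0.1321]
67 [0.07375733 0.07495449 0.09580882] [ 0.44959368 -0.28034927  0.09953101]
```

View pics/w4.png

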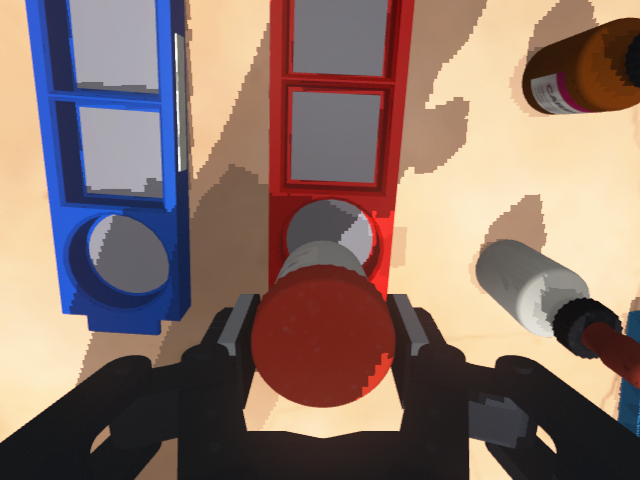

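View pics/s4.png

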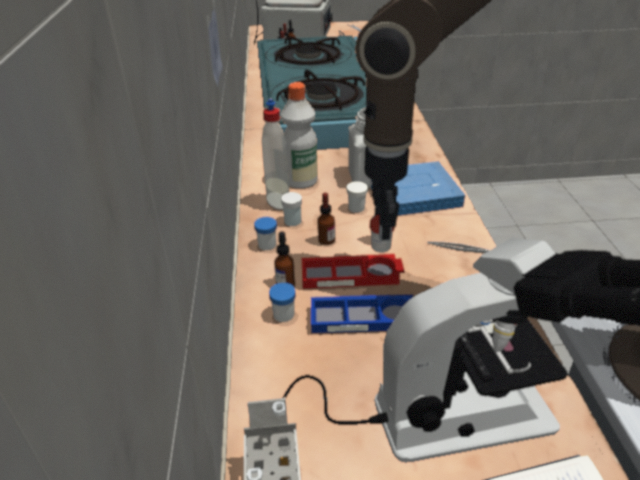

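```bash
python3 - <<'E'
from h import *
c,P,s=wristcloud(); print(np.round(s['tcp_pos'],4))
ok=c['z_map']>0
hsv=cv2.cvtColor(c['img'],cv2.COLOR_RGB2HSV)
for l,x0,y0,yaw in [('red',.508,-.294,-.04),('blue',.499,-.1723,-.06)]:
    dx=P[...,0]-x0; dy=P[...,1]-y0; a=dx*np.cos(yaw)+dy*np.sin(yaw); b=-dx*np.sin(yaw)+dy*np.cos(yaw)
    top=ok&(abs(P[...,2]-.026)<.004)&(abs(a)<.115)&(abs(b)<.05)&(hsv[...,1]>120)
    q=np.c_[a[top],b[top]]
    # outer edges per a-slice
    for lo in np.arange(-.11,.10,.02):
        k=(q[:,0]>lo)&(q[:,0]<lo+.02)
        if k.sum()>20: print(l,'%.2f'%(lo+.01),k.sum(),np.round(np.percentile(q[k,1],[1,99]),4),'mid',round(np.percentile(q[k,1],[1,99]).mean(),4))
    print('a range',np.percentile(q[:,0],[.5,99.5]))
    # crossbars (|b|<.02) a histogram
    k=abs(q[:,1])<.02; h,e=np.histogram(q[k,0],bins=np.arange(-.11,.11,.004)); print({round(e[i]+.002,3):int(h[i]) for i in range(len(h)) if h[i]>8})
E
```

```text
[ 0.4493 -0.2884  0.1322]
red -0.08 639 [-0.0355  0.0339] mid -0.0008
red -0.06 856 [-0.0355  0.034 ] mid -0.0008
red -0.04 1999 [-0.0353  0.034 ] mid -0.0006
red -0.02 2066 [-0.0355  0.0341] mid -0.0007
red 0.00 1243 [-0.0356  0.0338] mid -0.0009
red 0.02 1813 [-0.0355  0.0338] mid -0.0009
red 0.04 2137 [-0.0355  0.0339] mid -0.0008
red 0.06 1366 [-0.0357  0.0339] mid -0.0009
a range [-0.08301794  0.06724291]
{np.float64(-0.036): 85, np.float64(-0.032): 305, np.float64(-0.028): 563, np.float64(-0.024): 107, np.float64(0.028): 345, np.float64(0.032): 508}
blue -0.10 1713 [-0.0355  0.0318] mid -0.0018
blue -0.08 2245 [-0.036   0.0332] mid -0.0014
blue -0.06 959 [-0.0364  0.0334] mid -0.0015
blue -0.04 2013 [-0.0364  0.033 ] mid -0.0017
blue -0.02 2210 [-0.0365  0.033 ] mid -0.0018
blue 0.00 1328 [-0.0368  0.0331] mid -0.0018
blue 0.02 1745 [-0.0368  0.0327] mid -0.0021
blue 0.04 2159 [-0.037   0.0325] mid -0.0022
blue 0.06 1515 [-0.0372  0.0325] mid -0.0023
blue 0.08 497 [-0.0372  0.032 ] mid -0.0026
a range [-0.1035763  0.0760511]
{np.float64(-0.104): 233, np.float64(-0.1): 376, np.float64(-0.096): 358, np.float64(-0.092): 387, np.float64(-0.088): 458, np.float64(-0.084): 195, np.float64(-0.08): 44, np.float64(-0.04): 13, np.float64(-0.036): 86, np.float64(-0.032): 282, np.float64(-0.028): 552, np.float64(-0.024): 151, np.float64(0.028): 264, np.float64(0.032): 521}
```

>>> drive_tool:
  plan:
    - {"tx":-1,"ty":4,"tz":4,"wx":0,"wy":0,"wz":0}
    - {"tx":0,"ty":0,"tz":12,"wx":0,"wy":0,"wz":0}
    - {"tx":0,"ty":0,"tz":16,"wx":0,"wy":0,"wz":0}
    - {"tx":0,"ty":0,"tz":14,"wx":0,"wy":0,"wz":0}
    - {"tx":0,"ty":0,"tz":8,"wx":0,"wy":0,"wz":0}
    - {"tx":0,"ty":0,"tz":5,"wx":0,"wy":0,"wz":0}
    - {"tx":0,"ty":0,"tz":3,"wx":0,"wy":0,"wz":0}
    - {"tx":0,"ty":0,"tz":0,"wx":0,"wy":0,"wz":0}

```text
t: 7.8
tcp_pos: [0.4473, -0.2937, 0.0701]
orientation: [-0.0, 1.0, 0.0, -0.0]
contact_force: [0.3, -0.2, 0.0]
width: 0.046
```

>>> drive_tool:
  plan:
    - {"tx":0,"ty":0,"tz":1,"wx":0,"wy":0,"wz":0}
    - {"tx":0,"ty":0,"tz":1,"wx":0,"wy":0,"wz":0}
    - {"tx":0,"ty":0,"tz":1,"wx":0,"wy":0,"wz":0}
    - {"tx":0,"ty":0,"tz":0,"wx":0,"wy":0,"wz":0}

```text
t: 8.2
tcp_pos: [0.4473, -0.2938, 0.0674]
orientation: [0.0, 1.0, 0.0, 0.0]
contact_force: [0.6, -0.1, -0.1]
width: 0.0464
```

>>> drive_tool:
  plan:
    - {"tx":0,"ty":0,"tz":1,"wx":0,"wy":0,"wz":0}
    - {"tx":0,"ty":0,"tz":1,"wx":0,"wy":0,"wz":0}
    - {"tx":0,"ty":0,"tz":0,"wx":0,"wy":0,"wz":0}

```text
t: 8.5
tcp_pos: [0.4473, -0.2938, 0.0653]
orientation: [0.0, 1.0, 0.0, 0.0]
contact_force: [-0.3, -1.2, -0.0]
width: 0.0463
```

>>> drive_tool:
  plan:
    - {"tx":0,"ty":0,"tz":1,"wx":0,"wy":0,"wz":0}
    - {"tx":0,"ty":0,"tz":0,"wx":0,"wy":0,"wz":0}

```text
t: 8.7
tcp_pos: [0.4475, -0.2938, 0.0651]
orientation: [0.0, 1.0, 0.0, 0.0]
contact_force: [-1.9, 1.8, 9.1]
width: 0.0464
```

>>> drive_tool:
  plan:
    - {"tx":0,"ty":0,"tz":0,"wx":0,"wy":0,"wz":0}
    - {"tx":0,"ty":0,"tz":0,"wx":0,"wy":0,"wz":0}
    - {"tx":0,"ty":0,"tz":0,"wx":0,"wy":0,"wz":0}
  jaw: 75

```text
t: 9.0
tcp_pos: [0.4472, -0.2937, 0.0642]
orientation: [-0.0, 1.0, 0.0, -0.0]
contact_force: [-0.6, 0.7, 0.2]
width: 0.0751
```

>>> drive_tool:
  plan:
    - {"tx":0,"ty":0,"tz":-5,"wx":0,"wy":0,"wz":0}
    - {"tx":0,"ty":0,"tz":-20,"wx":0,"wy":0,"wz":0}
    - {"tx":0,"ty":0,"tz":-40,"wx":0,"wy":0,"wz":0}
    - {"tx":0,"ty":0,"tz":-40,"wx":0,"wy":0,"wz":0}
    - {"tx":0,"ty":0,"tz":-25,"wx":0,"wy":0,"wz":0}
    - {"tx":0,"ty":0,"tz":-10,"wx":0,"wy":0,"wz":0}

```text
t: 9.6
tcp_pos: [0.4483, -0.2944, 0.2074]
orientation: [0.001, 1.0, 0.0, 0.002]
contact_force: [-0.4, -0.6, -0.5]
width: 0.075
```

```bash
python3 - <<'E'
from h import *
c,P,s=wristcloud('w5'); print(s['t'],np.round(s['tcp_pos'],4)); ok=c['z_map']>0
print(circ(P,ok,.448,-.2924,.066),circ(P,ok,.542,-.414,.124),circ(P,ok,.4285,-.4045,.124))
E
```

```text
9.6 [ 0.4483 -0.2944  0.2074]
(array([ 0.4478, -0.2938,  0.024 ]), array([ 0.4496, -0.2935,  0.0674])) (array([ 0.5398, -0.4156,  0.006 ]), array([ 0.5434, -0.4137,  0.1226])) (array([ 0.4312, -0.4071,  0.007 ]), array([ 0.4327, -0.4054,  0.1225]))
```

View pics/w5.png

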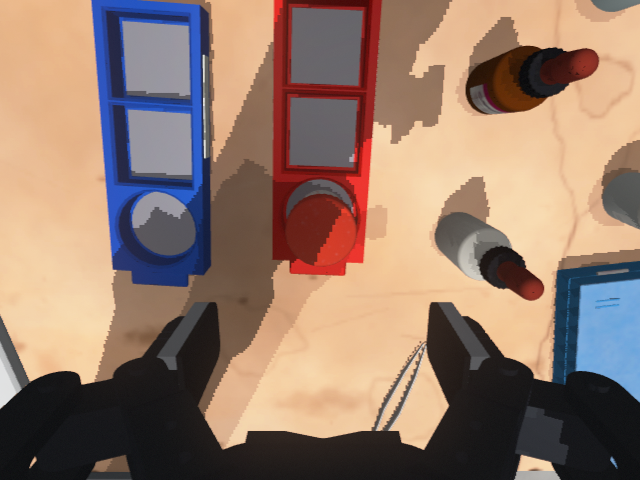

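The red cup stands in the round well, with its cap centre 1.5 mm off centre. Next is the red-bulb amber bottle at wrist pixel (80, 515).

>>> drive_tool:
  plan:
    - {"tx":8,"ty":10,"tz":0,"wx":0,"wy":0,"wz":0}
    - {"tx":18,"ty":23,"tz":0,"wx":0,"wy":0,"wz":0}
    - {"tx":24,"ty":31,"tz":0,"wx":0,"wy":0,"wz":0}
    - {"tx":22,"ty":28,"tz":0,"wx":0,"wy":0,"wz":0}
    - {"tx":14,"ty":18,"tz":0,"wx":0,"wy":0,"wz":0}
    - {"tx":7,"ty":9,"tz":0,"wx":0,"wy":0,"wz":0}
    - {"tx":1,"ty":2,"tz":0,"wx":0,"wy":0,"wz":0}
    - {"tx":0,"ty":0,"tz":0,"wx":0,"wy":0,"wz":0}
  jaw: 85

```text
t: 10.45
tcp_pos: [0.5408, -0.4147, 0.202]
orientation: [-0.001, 1.0, 0.0, -0.001]
contact_force: [-0.3, 0.5, -0.6]
width: 0.0851
```

```bash
python3 - <<'E'
from h import *
c,P,s=wristcloud('w6'); print(s['t'],np.round(s['tcp_pos'],4)); ok=c['z_map']>0
print(circ(P,ok,.542,-.414,.124))
for n in ['top']:
    c=cap(n,'t6');P=cloud(c);ok=c['z_map']>0
E
```

```text
10.45 [ 0.5408 -0.4147  0.202 ]
(array([ 0.5443, -0.4163,  0.007 ]), array([ 0.5458, -0.4162,  0.1229]))
```

View pics/w6.png

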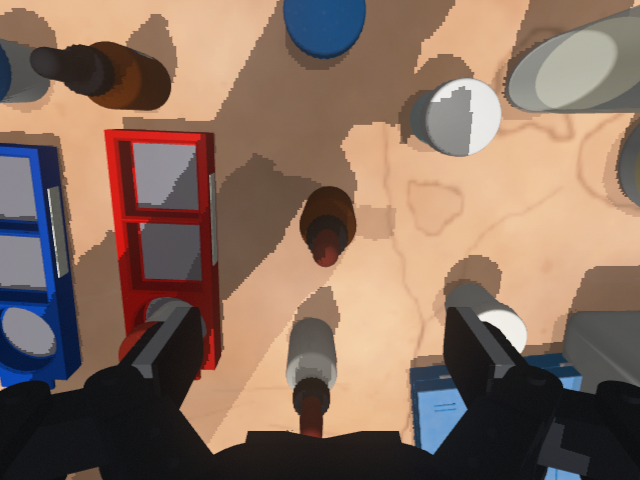

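>>> drive_tool:
  plan:
    - {"tx":2,"ty":1,"tz":8,"wx":0,"wy":0,"wz":0}
    - {"tx":0,"ty":0,"tz":20,"wx":0,"wy":0,"wz":0}
    - {"tx":0,"ty":0,"tz":28,"wx":0,"wy":0,"wz":0}
    - {"tx":0,"ty":0,"tz":28,"wx":0,"wy":0,"wz":0}
    - {"tx":0,"ty":0,"tz":20,"wx":0,"wy":0,"wz":0}
    - {"tx":0,"ty":0,"tz":10,"wx":0,"wy":0,"wz":0}
    - {"tx":0,"ty":0,"tz":5,"wx":0,"wy":0,"wz":0}
    - {"tx":0,"ty":0,"tz":0,"wx":0,"wy":0,"wz":0}

```text
t: 11.35
tcp_pos: [0.5434, -0.4156, 0.0853]
orientation: [-0.0, 1.0, 0.0, -0.0]
contact_force: [-1.5, -0.4, 0.0]
width: 0.085
```

>>> drive_tool:
  plan:
    - {"tx":0,"ty":0,"tz":0,"wx":0,"wy":0,"wz":0}
    - {"tx":0,"ty":0,"tz":0,"wx":0,"wy":0,"wz":0}
    - {"tx":0,"ty":0,"tz":0,"wx":0,"wy":0,"wz":0}
    - {"tx":0,"ty":0,"tz":0,"wx":0,"wy":0,"wz":0}
    - {"tx":0,"ty":0,"tz":0,"wx":0,"wy":0,"wz":0}
    - {"tx":0,"ty":0,"tz":0,"wx":0,"wy":0,"wz":0}
    - {"tx":0,"ty":0,"tz":0,"wx":0,"wy":0,"wz":0}
  jaw: 25

```text
t: 12.05
tcp_pos: [0.5438, -0.4166, 0.0863]
orientation: [0.001, 1.0, 0.0, 0.001]
contact_force: [0.4, -1.9, 6.2]
width: 0.0272
```

```bash
python3 - <<'E'
from h import *
c,P,s=wristcloud('w7'); print(s['t'],np.round(s['tcp_pos'],4)); cap('scene','s7')
E
```

```text
12.05 [ 0.5438 -0.4166  0.0863]
```

View pics/w7.png

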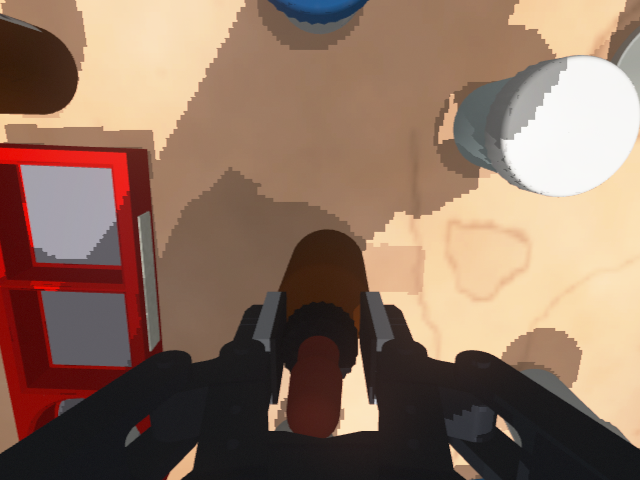

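View pics/s7.png

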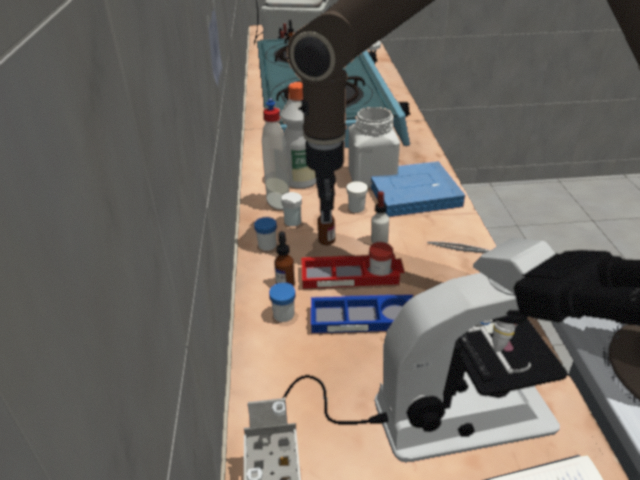

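```bash
python3 - <<'E'
from h import *
c,P,s=wristcloud(); print(s['t'],np.round(s['tcp_pos'],4),s['width'])
for r,u in [(296,270),(310,268),(330,262),(360,250),(296,375),(310,378),(340,382),(380,385),(280,320),(310,320),(400,320)]: print(r,u,np.round(P[r,u],4))
im=c['img'][220:440,230:420,::-1]; cv2.imwrite('pics/w7c.png',cv2.resize(im,None,fx=3,fy=2.7,interpolation=cv2.INTER_CUBIC))
E
```

```text
12.15 [ 0.5438 -0.4166  0.0862] 0.02753883809586996
296 270 [ 0.5542 -0.3985  0.071 ]
310 268 [ 0.5542 -0.3992  0.0821]
330 262 [ 0.5542 -0.3991  0.0953]
360 250 [ 0.5554 -0.3986  0.1131]
296 375 [ 0.5538 -0.4358  0.0702]
310 378 [ 0.5544 -0.4352  0.0826]
340 382 [ 0.5535 -0.4341  0.1001]
380 385 [ 0.5596 -0.4307  0.1274]
280 320 [ 0.5572 -0.4162  0.0635]
310 320 [ 0.5563 -0.4163  0.0863]
400 320 [ 0.5486 -0.4164  0.1198]
```

View pics/w7c.png

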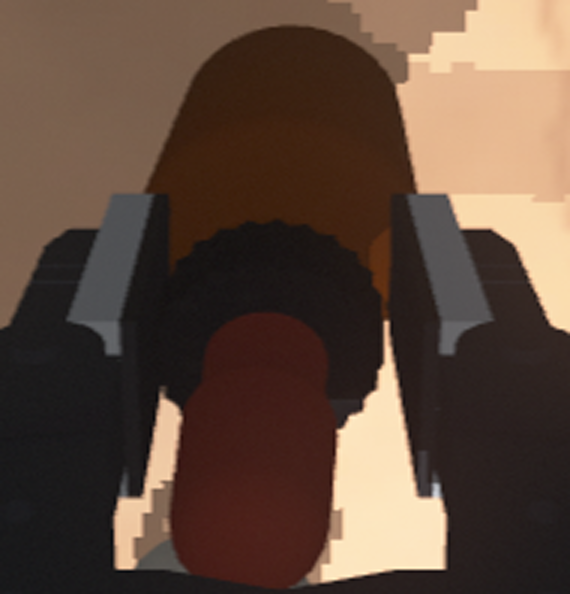

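```bash
python3 - <<'E'
from h import *
c,P,s=wristcloud(); print(s['t'],np.round(s['tcp_pos'],4),s['width'])
for r in (294,300,320,350): print(r,[ (u,)+tuple(np.round(P[r,u]*1000).astype(int)) for u in range(262,392,5)])
E
```

```text
12.2 [ 0.5438 -0.4165  0.0863] 0.027494752041987848
294 [(262, np.int64(524), np.int64(-385), np.int64(2)), (267, np.int64(554), np.int64(-397), np.int64(69)), (272, np.int64(554), np.int64(-399), np.int64(69)), (277, np.int64(555), np.int64(-401), np.int64(70)), (282, np.int64(555), np.int64(-403), np.int64(70)), (287, np.int64(551), np.int64(-404), np.int64(62)), (292, np.int64(552), np.int64(-406), np.int64(64)), (297, np.int64(552), np.int64(-408), np.int64(65)), (302, np.int64(553), np.int64(-410), np.int64(66)), (307, np.int64(554), np.int64(-411), np.int64(68)), (312, np.int64(554), np.int64(-413), np.int64(68)), (317, np.int64(553), np.int64(-415), np.int64(67)), (322, np.int64(554), np.int64(-417), np.int64(69)), (327, np.int64(555), np.int64(-419), np.int64(70)), (332, np.int64(554), np.int64(-420), np.int64(69)), (337, np.int64(554), np.int64(-422), np.int64(68)), (342, np.int64(553), np.int64(-424), np.int64(68)), (347, np.int64(553), np.int64(-426), np.int64(66)), (352, np.int64(552), np.int64(-428), np.int64(64)), (357, np.int64(552), np.int64(-430), np.int64(63)), (362
[... 3683 characters left out ...]
417), np.int64(99)), (327, np.int64(548), np.int64(-418), np.int64(97)), (332, np.int64(548), np.int64(-420), np.int64(97)), (337, np.int64(546), np.int64(-422), np.int64(92)), (342, np.int64(545), np.int64(-423), np.int64(92)), (347, np.int64(546), np.int64(-425), np.int64(92)), (352, np.int64(545), np.int64(-426), np.int64(92)), (357, np.int64(543), np.int64(-428), np.int64(88)), (362, np.int64(538), np.int64(-431), np.int64(80)), (367, np.int64(546), np.int64(-431), np.int64(92)), (372, np.int64(550), np.int64(-431), np.int64(100)), (377, np.int64(551), np.int64(-433), np.int64(101)), (382, np.int64(556), np.int64(-433), np.int64(109)), (387, np.int64(556), np.int64(-434), np.int64(109))]
```

The pads hold the collar (27.5 mm gap, collar at z 78–91, pads reaching down to z≈69) because the glass tapers there. The grasp is centred, and the force is small. I lift and check.

>>> drive_tool:
  plan:
    - {"tx":0,"ty":0,"tz":-3,"wx":0,"wy":0,"wz":0}
    - {"tx":0,"ty":0,"tz":-8,"wx":0,"wy":0,"wz":0}
    - {"tx":0,"ty":0,"tz":-14,"wx":0,"wy":0,"wz":0}
    - {"tx":0,"ty":0,"tz":-16,"wx":0,"wy":0,"wz":0}
    - {"tx":0,"ty":0,"tz":-10,"wx":0,"wy":0,"wz":0}
    - {"tx":0,"ty":0,"tz":-5,"wx":0,"wy":0,"wz":0}
    - {"tx":0,"ty":0,"tz":-2,"wx":0,"wy":0,"wz":0}
    - {"tx":0,"ty":0,"tz":0,"wx":0,"wy":0,"wz":0}

```text
t: 13.05
tcp_pos: [0.5433, -0.4157, 0.1434]
orientation: [0.0, 1.0, 0.0, 0.0]
contact_force: [0.6, 0.1, -2.0]
width: 0.0276
```

```bash
python3 - <<'E'
from h import *
c,P,s=wristcloud('w8'); print(s['t'],np.round(s['tcp_pos'],4),s['width']); c=cap('scene','s8')
P=cloud(c);im=c['img'][160:300,250:420,::-1]; cv2.imwrite('pics/s8c.png',cv2.resize(im,None,fx=4,fy=4,interpolation=cv2.INTER_CUBIC))
E
```

```text
13.05 [ 0.5433 -0.4157  0.1434] 0.027624349789644214
```

View pics/s8c.png

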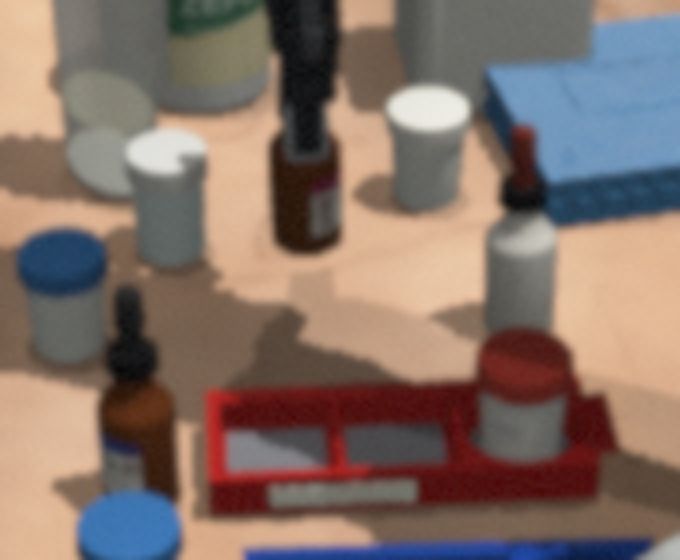

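View pics/w8.png

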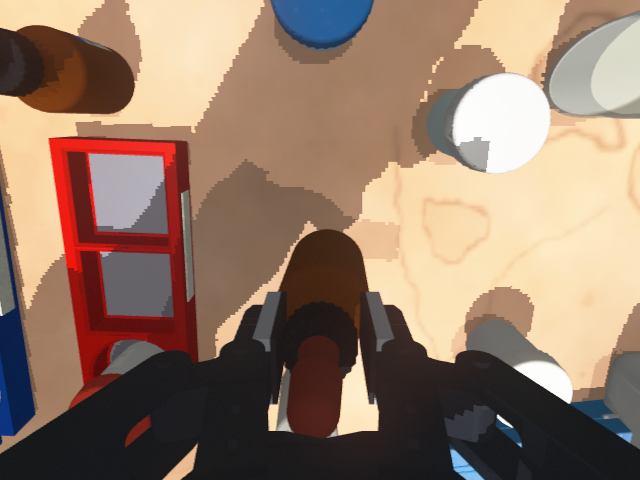

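>>> drive_tool:
  plan:
    - {"tx":-3,"ty":-9,"tz":0,"wx":0,"wy":0,"wz":0}
    - {"tx":-6,"ty":-21,"tz":0,"wx":0,"wy":0,"wz":0}
    - {"tx":-8,"ty":-28,"tz":0,"wx":0,"wy":0,"wz":0}
    - {"tx":-7,"ty":-26,"tz":0,"wx":0,"wy":0,"wz":0}
    - {"tx":-5,"ty":-19,"tz":0,"wx":0,"wy":0,"wz":0}
    - {"tx":-3,"ty":-11,"tz":0,"wx":0,"wy":0,"wz":0}
    - {"tx":-2,"ty":-6,"tz":0,"wx":0,"wy":0,"wz":0}
    - {"tx":0,"ty":-1,"tz":0,"wx":0,"wy":0,"wz":0}

```text
t: 13.95
tcp_pos: [0.5092, -0.2944, 0.1433]
orientation: [0.0, 1.0, 0.0, -0.0]
contact_force: [-0.4, -0.9, -1.8]
width: 0.027
```

>>> drive_tool:
  plan:
    - {"tx":0,"ty":0,"tz":0,"wx":0,"wy":0,"wz":0}
    - {"tx":0,"ty":0,"tz":5,"wx":0,"wy":0,"wz":0}
    - {"tx":0,"ty":0,"tz":10,"wx":0,"wy":0,"wz":0}
    - {"tx":0,"ty":0,"tz":12,"wx":0,"wy":0,"wz":0}
    - {"tx":0,"ty":0,"tz":10,"wx":0,"wy":0,"wz":0}
    - {"tx":0,"ty":0,"tz":6,"wx":0,"wy":0,"wz":0}
    - {"tx":0,"ty":0,"tz":2,"wx":0,"wy":0,"wz":0}
    - {"tx":0,"ty":0,"tz":0,"wx":0,"wy":0,"wz":0}

```text
t: 14.75
tcp_pos: [0.5092, -0.2947, 0.0979]
orientation: [-0.0, 1.0, 0.0, -0.0]
contact_force: [0.5, -0.2, -1.0]
width: 0.0272
```

Now fine steps to contact, which I expect near z 0.0925.

>>> drive_tool:
  plan:
    - {"tx":0,"ty":0,"tz":1.5,"wx":0,"wy":0,"wz":0}
    - {"tx":0,"ty":0,"tz":1.5,"wx":0,"wy":0,"wz":0}
    - {"tx":0,"ty":0,"tz":1,"wx":0,"wy":0,"wz":0}
    - {"tx":0,"ty":0,"tz":1,"wx":0,"wy":0,"wz":0}
    - {"tx":0,"ty":0,"tz":0,"wx":0,"wy":0,"wz":0}

```text
t: 15.25
tcp_pos: [0.5092, -0.2947, 0.0933]
orientation: [0.0, 1.0, 0.0, -0.0]
contact_force: [-0.7, -0.7, -0.2]
width: 0.0274
```

>>> drive_tool:
  plan:
    - {"tx":0,"ty":0,"tz":1,"wx":0,"wy":0,"wz":0}
    - {"tx":0,"ty":0,"tz":0,"wx":0,"wy":0,"wz":0}

```text
t: 15.45
tcp_pos: [0.5094, -0.2948, 0.0924]
orientation: [0.0, 1.0, 0.0, 0.0]
contact_force: [-0.2, 0.3, -1.0]
width: 0.0274
```

>>> drive_tool:
  plan:
    - {"tx":0,"ty":0,"tz":1,"wx":0,"wy":0,"wz":0}
    - {"tx":0,"ty":0,"tz":0,"wx":0,"wy":0,"wz":0}

```text
t: 15.65
tcp_pos: [0.5098, -0.295, 0.0922]
orientation: [0.0, 1.0, 0.0, 0.001]
contact_force: [-0.3, -0.2, 5.4]
width: 0.0275
```

>>> drive_tool:
  plan:
    - {"tx":0,"ty":0,"tz":0.5,"wx":0,"wy":0,"wz":0}
    - {"tx":0,"ty":0,"tz":0,"wx":0,"wy":0,"wz":0}

```text
t: 15.85
tcp_pos: [0.51, -0.295, 0.0922]
orientation: [0.0, 1.0, 0.0, 0.001]
contact_force: [-1.5, 0.7, 9.7]
width: 0.0276
```

>>> drive_tool:
  plan:
    - {"tx":0,"ty":0,"tz":0,"wx":0,"wy":0,"wz":0}
    - {"tx":0,"ty":0,"tz":0,"wx":0,"wy":0,"wz":0}
    - {"tx":0,"ty":0,"tz":0,"wx":0,"wy":0,"wz":0}
    - {"tx":0,"ty":0,"tz":0,"wx":0,"wy":0,"wz":0}
  jaw: 75

```text
t: 16.25
tcp_pos: [0.5092, -0.2947, 0.0906]
orientation: [-0.0, 1.0, 0.0, -0.0]
contact_force: [-0.8, -0.4, -0.3]
width: 0.0751
```

>>> drive_tool:
  plan:
    - {"tx":0,"ty":0,"tz":-5,"wx":0,"wy":0,"wz":0}
    - {"tx":0,"ty":0,"tz":-15,"wx":0,"wy":0,"wz":0}
    - {"tx":0,"ty":0,"tz":-28,"wx":0,"wy":0,"wz":0}
    - {"tx":0,"ty":0,"tz":-30,"wx":0,"wy":0,"wz":0}
    - {"tx":0,"ty":0,"tz":-22,"wx":0,"wy":0,"wz":0}
    - {"tx":0,"ty":0,"tz":-12,"wx":0,"wy":0,"wz":0}
    - {"tx":0,"ty":0,"tz":-2,"wx":0,"wy":0,"wz":0}

```text
t: 16.95
tcp_pos: [0.51, -0.2951, 0.2071]
orientation: [0.001, 1.0, 0.0, 0.002]
contact_force: [-0.3, -0.5, 0.6]
width: 0.0753
```

```bash
python3 - <<'E'
from h import *
c,P,s=wristcloud('w9'); print(s['t'],np.round(s['tcp_pos'],4)); ok=c['z_map']>0
print(circ(P,ok,.509,-.2948,.13),circ(P,ok,.431,-.406,.124))
E
```

```text
16.95 [ 0.51   -0.2951  0.2071]
(array([ 0.5105, -0.2943,  0.0069]), array([ 0.5118, -0.2943,  0.1288])) None
```

View pics/w9.png

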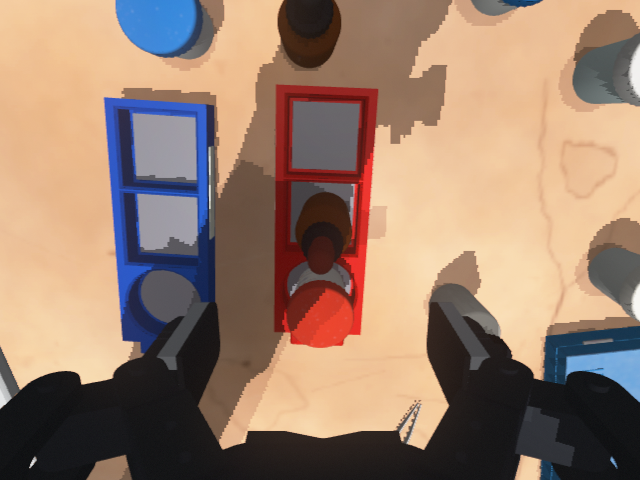

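The red-bulb bottle stands upright in the middle well. Next is the clear bottle.

>>> drive_tool:
  plan:
    - {"tx":-6,"ty":9,"tz":0,"wx":0,"wy":0,"wz":0}
    - {"tx":-14,"ty":20,"tz":0,"wx":0,"wy":0,"wz":0}
    - {"tx":-19,"ty":26,"tz":0,"wx":0,"wy":0,"wz":0}
    - {"tx":-18,"ty":25,"tz":0,"wx":0,"wy":0,"wz":0}
    - {"tx":-12,"ty":17,"tz":0,"wx":0,"wy":0,"wz":0}
    - {"tx":-7,"ty":10,"tz":0,"wx":0,"wy":0,"wz":0}
    - {"tx":-3,"ty":4,"tz":0,"wx":0,"wy":0,"wz":0}
    - {"tx":0,"ty":0,"tz":0,"wx":0,"wy":0,"wz":0}
  jaw: 85

```text
t: 17.8
tcp_pos: [0.43, -0.4057, 0.2042]
orientation: [-0.0, 1.0, -0.0, -0.0]
contact_force: [-0.2, 0.1, -0.0]
width: 0.0852
```

```bash
python3 - <<'E'
from h import *
c,P,s=wristcloud('w10'); print(s['t'],np.round(s['tcp_pos'],4)); ok=c['z_map']>0
print(circ(P,ok,.43,-.406,.124))
E
```

```text
17.8 [ 0.43   -0.4057  0.2042]
(array([ 0.4311, -0.4076,  0.0069]), array([ 0.4327, -0.4079,  0.123 ]))
```

View pics/w10.png

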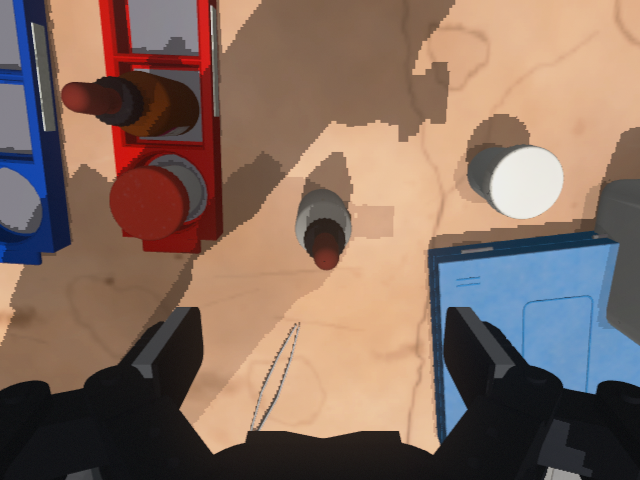

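>>> drive_tool:
  plan:
    - {"tx":1,"ty":1.5,"tz":8,"wx":0,"wy":0,"wz":0}
    - {"tx":0,"ty":0,"tz":20,"wx":0,"wy":0,"wz":0}
    - {"tx":0,"ty":0,"tz":28,"wx":0,"wy":0,"wz":0}
    - {"tx":0,"ty":0,"tz":28,"wx":0,"wy":0,"wz":0}
    - {"tx":0,"ty":0,"tz":20,"wx":0,"wy":0,"wz":0}
    - {"tx":0,"ty":0,"tz":10,"wx":0,"wy":0,"wz":0}
    - {"tx":0,"ty":0,"tz":4,"wx":0,"wy":0,"wz":0}
    - {"tx":0,"ty":0,"tz":0,"wx":0,"wy":0,"wz":0}

```text
t: 18.65
tcp_pos: [0.4318, -0.407, 0.0867]
orientation: [-0.0, 1.0, 0.001, 0.0]
contact_force: [-0.1, -0.4, -0.2]
width: 0.0852
```

>>> drive_tool:
  plan:
    - {"tx":0,"ty":0,"tz":0,"wx":0,"wy":0,"wz":0}
    - {"tx":0,"ty":0,"tz":0,"wx":0,"wy":0,"wz":0}
    - {"tx":0,"ty":0,"tz":0,"wx":0,"wy":0,"wz":0}
    - {"tx":0,"ty":0,"tz":0,"wx":0,"wy":0,"wz":0}
    - {"tx":0,"ty":0,"tz":0,"wx":0,"wy":0,"wz":0}
    - {"tx":0,"ty":0,"tz":0,"wx":0,"wy":0,"wz":0}
    - {"tx":0,"ty":0,"tz":0,"wx":0,"wy":0,"wz":0}
    - {"tx":0,"ty":0,"tz":0,"wx":0,"wy":0,"wz":0}
  jaw: 15

```text
t: 19.45
tcp_pos: [0.4317, -0.4071, 0.0876]
orientation: [0.0, 1.0, 0.0, 0.0]
contact_force: [-1.2, 1.7, 5.1]
width: 0.0267
```

>>> drive_tool:
  plan:
    - {"tx":0,"ty":0,"tz":-3,"wx":0,"wy":0,"wz":0}
    - {"tx":0,"ty":0,"tz":-8,"wx":0,"wy":0,"wz":0}
    - {"tx":0,"ty":0,"tz":-14,"wx":0,"wy":0,"wz":0}
    - {"tx":0,"ty":0,"tz":-16,"wx":0,"wy":0,"wz":0}
    - {"tx":0,"ty":0,"tz":-12,"wx":0,"wy":0,"wz":0}
    - {"tx":0,"ty":0,"tz":-7,"wx":0,"wy":0,"wz":0}
    - {"tx":0,"ty":0,"tz":-2,"wx":0,"wy":0,"wz":0}
    - {"tx":0,"ty":0,"tz":0,"wx":0,"wy":0,"wz":0}

```text
t: 20.25
tcp_pos: [0.4313, -0.4073, 0.149]
orientation: [0.0, 1.0, 0.0, 0.0]
contact_force: [0.7, -0.4, -1.3]
width: 0.0255
```

```bash
python3 - <<'E'
from h import *
c,P,s=wristcloud('w11'); print(s['t'],np.round(s['tcp_pos'],4),s['width'],s['contact_force'])
E
```

```text
20.25 [ 0.4313 -0.4073  0.149 ] 0.02552254002576897 [ 0.68159404 -0.4125482  -1.27819377]
```

View pics/w11.png

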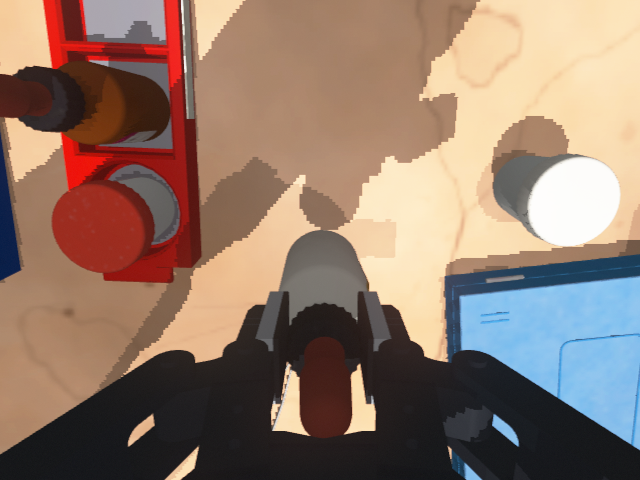

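>>> drive_tool:
  plan:
    - {"tx":10,"ty":0,"tz":0,"wx":0,"wy":0,"wz":0}
    - {"tx":24,"ty":0,"tz":0,"wx":0,"wy":0,"wz":0}
    - {"tx":32,"ty":0,"tz":0,"wx":0,"wy":0,"wz":0}
    - {"tx":31,"ty":0,"tz":0,"wx":0,"wy":0,"wz":0}
    - {"tx":22,"ty":-6,"tz":0,"wx":0,"wy":0,"wz":0}
    - {"tx":12,"ty":-14,"tz":0,"wx":0,"wy":0,"wz":0}
    - {"tx":5,"ty":-20,"tz":0,"wx":0,"wy":0,"wz":0}
    - {"tx":1,"ty":-24,"tz":0,"wx":0,"wy":0,"wz":0}

```text
t: 21.1
tcp_pos: [0.5687, -0.3419, 0.1478]
orientation: [-0.0, 1.0, 0.0, -0.0]
contact_force: [-0.2, 0.6, -0.4]
width: 0.0257
```

>>> drive_tool:
  plan:
    - {"tx":0,"ty":-20,"tz":0,"wx":0,"wy":0,"wz":0}
    - {"tx":0,"ty":-14,"tz":0,"wx":0,"wy":0,"wz":0}
    - {"tx":0,"ty":-8,"tz":0,"wx":0,"wy":0,"wz":0}
    - {"tx":0,"ty":-4,"tz":0,"wx":0,"wy":0,"wz":0}
    - {"tx":0,"ty":0,"tz":0,"wx":0,"wy":0,"wz":0}
    - {"tx":0,"ty":0,"tz":0,"wx":0,"wy":0,"wz":0}

```text
t: 21.7
tcp_pos: [0.568, -0.2983, 0.1489]
orientation: [0.0, 1.0, -0.0, 0.0]
contact_force: [0.5, 0.2, -1.3]
width: 0.0257
```

>>> drive_tool:
  plan:
    - {"tx":0,"ty":-1,"tz":4,"wx":0,"wy":0,"wz":0}
    - {"tx":0,"ty":0,"tz":10,"wx":0,"wy":0,"wz":0}
    - {"tx":0,"ty":0,"tz":13,"wx":0,"wy":0,"wz":0}
    - {"tx":0,"ty":0,"tz":11,"wx":0,"wy":0,"wz":0}
    - {"tx":0,"ty":0,"tz":7,"wx":0,"wy":0,"wz":0}
    - {"tx":0,"ty":0,"tz":4,"wx":0,"wy":0,"wz":0}
    - {"tx":0,"ty":0,"tz":1,"wx":0,"wy":0,"wz":0}
    - {"tx":0,"ty":0,"tz":0,"wx":0,"wy":0,"wz":0}

```text
t: 22.5
tcp_pos: [0.5684, -0.2962, 0.0989]
orientation: [0.0, 1.0, 0.0, 0.0]
contact_force: [-1.1, 0.4, -1.0]
width: 0.0254
```

>>> drive_tool:
  plan:
    - {"tx":0,"ty":0,"tz":1.5,"wx":0,"wy":0,"wz":0}
    - {"tx":0,"ty":0,"tz":1,"wx":0,"wy":0,"wz":0}
    - {"tx":0,"ty":0,"tz":1,"wx":0,"wy":0,"wz":0}
    - {"tx":0,"ty":0,"tz":0,"wx":0,"wy":0,"wz":0}

```text
t: 22.9
tcp_pos: [0.5683, -0.2962, 0.0953]
orientation: [0.0, 1.0, 0.0, 0.0]
contact_force: [0.1, -0.1, -0.8]
width: 0.0257
```

>>> drive_tool:
  plan:
    - {"tx":0,"ty":0,"tz":1,"wx":0,"wy":0,"wz":0}
    - {"tx":0,"ty":0,"tz":0.5,"wx":0,"wy":0,"wz":0}
    - {"tx":0,"ty":0,"tz":0,"wx":0,"wy":0,"wz":0}

```text
t: 23.2
tcp_pos: [0.5686, -0.2964, 0.0943]
orientation: [0.0, 1.0, 0.0, 0.0]
contact_force: [0.5, -0.7, 2.4]
width: 0.0253
```

>>> drive_tool:
  plan:
    - {"tx":0,"ty":0,"tz":0.8,"wx":0,"wy":0,"wz":0}
    - {"tx":0,"ty":0,"tz":0,"wx":0,"wy":0,"wz":0}

```text
t: 23.4
tcp_pos: [0.569, -0.2965, 0.0941]
orientation: [0.0, 1.0, 0.0, 0.001]
contact_force: [0.4, -0.6, 7.7]
width: 0.0255
```

Contact, so I release.

>>> drive_tool:
  plan:
    - {"tx":0,"ty":0,"tz":0,"wx":0,"wy":0,"wz":0}
    - {"tx":0,"ty":0,"tz":0,"wx":0,"wy":0,"wz":0}
    - {"tx":0,"ty":0,"tz":0,"wx":0,"wy":0,"wz":0}
    - {"tx":0,"ty":0,"tz":0,"wx":0,"wy":0,"wz":0}
  jaw: 75

```text
t: 23.8
tcp_pos: [0.5681, -0.2962, 0.0927]
orientation: [-0.0, 1.0, 0.0, -0.0]
contact_force: [0.5, -0.5, -0.3]
width: 0.075
```

>>> drive_tool:
  plan:
    - {"tx":0,"ty":0,"tz":-5,"wx":0,"wy":0,"wz":0}
    - {"tx":0,"ty":0,"tz":-15,"wx":0,"wy":0,"wz":0}
    - {"tx":0,"ty":0,"tz":-28,"wx":0,"wy":0,"wz":0}
    - {"tx":0,"ty":0,"tz":-30,"wx":0,"wy":0,"wz":0}
    - {"tx":0,"ty":0,"tz":-22,"wx":0,"wy":0,"wz":0}
    - {"tx":0,"ty":0,"tz":-10,"wx":0,"wy":0,"wz":0}
    - {"tx":0,"ty":0,"tz":-3,"wx":0,"wy":0,"wz":0}

```text
t: 24.5
tcp_pos: [0.5688, -0.2965, 0.208]
orientation: [0.001, 1.0, 0.0, 0.001]
contact_force: [1.0, 0.5, -0.8]
width: 0.0749
```

```bash
python3 - <<'E'
from h import *
c,P,s=wristcloud('w12'); print(s['t'],np.round(s['tcp_pos'],4)); ok=c['z_map']>0
print(circ(P,ok,.568,-.297,.13),circ(P,ok,.64,-.197,.06),circ(P,ok,.634,-.2875,.124))
E
```

```text
24.5 [ 0.5688 -0.2965  0.208 ]
(array([ 0.5679, -0.2992,  0.0068]), array([ 0.5693, -0.2993,  0.1289])) (array([ 0.6415, -0.1994,  0.024 ]), array([ 0.6418, -0.2006,  0.0614])) (array([ 0.6356, -0.2897,  0.0068]), array([ 0.6357, -0.29  ,  0.123 ]))
```

View pics/w12.png

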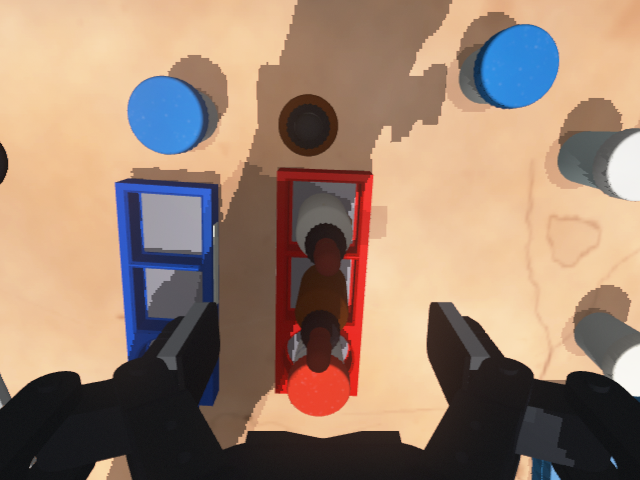

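Red kit done. Next is the near blue cup, at wrist pixel (115, 167).

>>> drive_tool:
  plan:
    - {"tx":6,"ty":-8,"tz":0,"wx":0,"wy":0,"wz":0}
    - {"tx":13,"ty":-18,"tz":0,"wx":0,"wy":0,"wz":0}
    - {"tx":17,"ty":-23,"tz":0,"wx":0,"wy":0,"wz":0}
    - {"tx":16,"ty":-22,"tz":0,"wx":0,"wy":0,"wz":0}
    - {"tx":11,"ty":-15,"tz":0,"wx":0,"wy":0,"wz":0}
    - {"tx":7,"ty":-9,"tz":0,"wx":0,"wy":0,"wz":0}
    - {"tx":3,"ty":-3,"tz":0,"wx":0,"wy":0,"wz":0}
    - {"tx":0,"ty":0,"tz":0,"wx":0,"wy":0,"wz":0}
  jaw: 72

```text
t: 25.35
tcp_pos: [0.6411, -0.1984, 0.2056]
orientation: [0.0, 1.0, 0.0, -0.0]
contact_force: [0.2, -0.6, -0.6]
width: 0.0723
```

```bash
python3 - <<'E'
from h import *
c,P,s=wristcloud('w13'); print(s['t'],np.round(s['tcp_pos'],4)); ok=c['z_map']>0
print(circ(P,ok,.64,-.197,.06),circ(P,ok,.634,-.2875,.124))
E
```

```text
25.35 [ 0.6411 -0.1984  0.2056]
(array([ 0.6415, -0.1988,  0.0239]), array([ 0.643 , -0.1991,  0.0614])) (array([ 0.6354, -0.2891,  0.0072]), array([ 0.6371, -0.2877,  0.1227]))
```

View pics/w13.png

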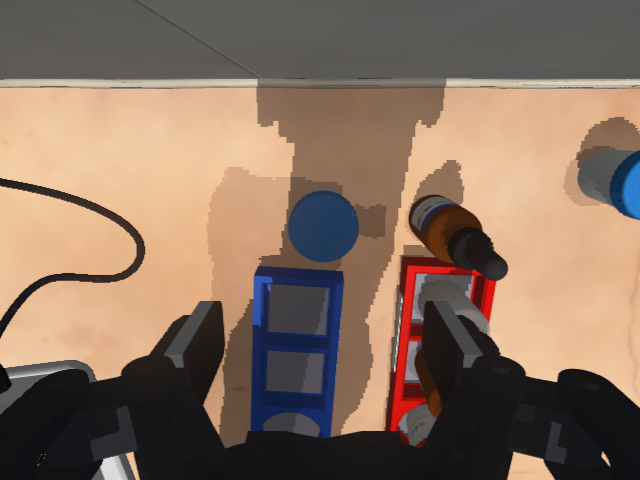

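>>> drive_tool:
  plan:
    - {"tx":0,"ty":0,"tz":10,"wx":0,"wy":0,"wz":0}
    - {"tx":0,"ty":0,"tz":25,"wx":0,"wy":0,"wz":0}
    - {"tx":0,"ty":0,"tz":35,"wx":0,"wy":0,"wz":0}
    - {"tx":0,"ty":0,"tz":35,"wx":0,"wy":0,"wz":0}
    - {"tx":0,"ty":0,"tz":24,"wx":0,"wy":0,"wz":0}
    - {"tx":0,"ty":0,"tz":13,"wx":0,"wy":0,"wz":0}
    - {"tx":0,"ty":0,"tz":6,"wx":0,"wy":0,"wz":0}
    - {"tx":0,"ty":0,"tz":0,"wx":0,"wy":0,"wz":0}

```text
t: 26.2
tcp_pos: [0.641, -0.1986, 0.0577]
orientation: [0.0, 1.0, -0.0, -0.0]
contact_force: [-0.8, 0.2, -0.4]
width: 0.0715
```

>>> drive_tool:
  plan:
    - {"tx":0,"ty":0,"tz":0,"wx":0,"wy":0,"wz":0}
    - {"tx":0,"ty":0,"tz":0,"wx":0,"wy":0,"wz":0}
    - {"tx":0,"ty":0,"tz":0,"wx":0,"wy":0,"wz":0}
    - {"tx":0,"ty":0,"tz":0,"wx":0,"wy":0,"wz":0}
    - {"tx":0,"ty":0,"tz":0,"wx":0,"wy":0,"wz":0}
    - {"tx":0,"ty":0,"tz":0,"wx":0,"wy":0,"wz":0}
    - {"tx":0,"ty":0,"tz":0,"wx":0,"wy":0,"wz":0}
  jaw: 30

```text
t: 26.9
tcp_pos: [0.6425, -0.1984, 0.0599]
orientation: [0.0, 1.0, 0.0, 0.002]
contact_force: [-0.5, -0.1, 6.2]
width: 0.0461
```

>>> drive_tool:
  plan:
    - {"tx":0,"ty":0,"tz":-5,"wx":0,"wy":0,"wz":0}
    - {"tx":0,"ty":0,"tz":-12,"wx":0,"wy":0,"wz":0}
    - {"tx":0,"ty":0,"tz":-18,"wx":0,"wy":0,"wz":0}
    - {"tx":0,"ty":0,"tz":-20,"wx":0,"wy":0,"wz":0}
    - {"tx":0,"ty":0,"tz":-12,"wx":0,"wy":0,"wz":0}
    - {"tx":0,"ty":0,"tz":-6,"wx":0,"wy":0,"wz":0}
    - {"tx":0,"ty":0,"tz":-2,"wx":0,"wy":0,"wz":0}
    - {"tx":0,"ty":0,"tz":0,"wx":0,"wy":0,"wz":0}

```text
t: 27.7
tcp_pos: [0.641, -0.1981, 0.1327]
orientation: [-0.0, 1.0, 0.0, -0.0]
contact_force: [0.1, -0.0, -0.7]
width: 0.0463
```

>>> drive_tool:
  plan:
    - {"tx":-12,"ty":-2,"tz":0,"wx":0,"wy":0,"wz":0}
    - {"tx":-25,"ty":-3,"tz":0,"wx":0,"wy":0,"wz":0}
    - {"tx":-35,"ty":-5,"tz":0,"wx":0,"wy":0,"wz":0}
    - {"tx":-39,"ty":-5,"tz":0,"wx":0,"wy":0,"wz":0}
    - {"tx":-36,"ty":-5,"tz":0,"wx":0,"wy":0,"wz":0}
    - {"tx":-28,"ty":-4,"tz":0,"wx":0,"wy":0,"wz":0}
    - {"tx":-18,"ty":-3,"tz":0,"wx":0,"wy":0,"wz":0}
    - {"tx":-9,"ty":-1,"tz":0,"wx":0,"wy":0,"wz":0}

```text
t: 28.5
tcp_pos: [0.4371, -0.17, 0.1324]
orientation: [-0.0, 1.0, 0.0, -0.001]
contact_force: [0.9, -0.0, 0.8]
width: 0.0463
```

>>> drive_tool:
  plan:
    - {"tx":0,"ty":0,"tz":0,"wx":0,"wy":0,"wz":0}
    - {"tx":0,"ty":0,"tz":0,"wx":0,"wy":0,"wz":0}
    - {"tx":0,"ty":0,"tz":0,"wx":0,"wy":0,"wz":0}
    - {"tx":0,"ty":0,"tz":0,"wx":0,"wy":0,"wz":0}

```text
t: 28.9
tcp_pos: [0.44, -0.1703, 0.1328]
orientation: [-0.0, 1.0, 0.0, 0.0]
contact_force: [0.3, 0.2, 0.1]
width: 0.0464
```

```bash
python3 - <<'E'
from h import *
c,P,s=wristcloud('w14'); print(s['t'],np.round(s['tcp_pos'],4)); c=cap('scene','s14')
E
```

```text
28.9 [ 0.44   -0.1703  0.1328]
```

View pics/s14.png

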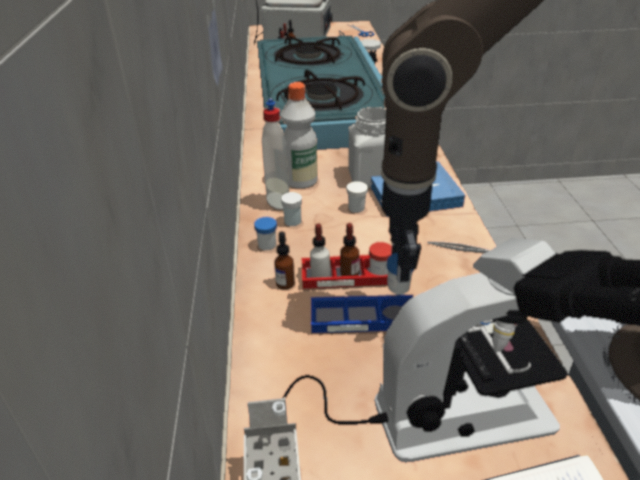

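View pics/w14.png

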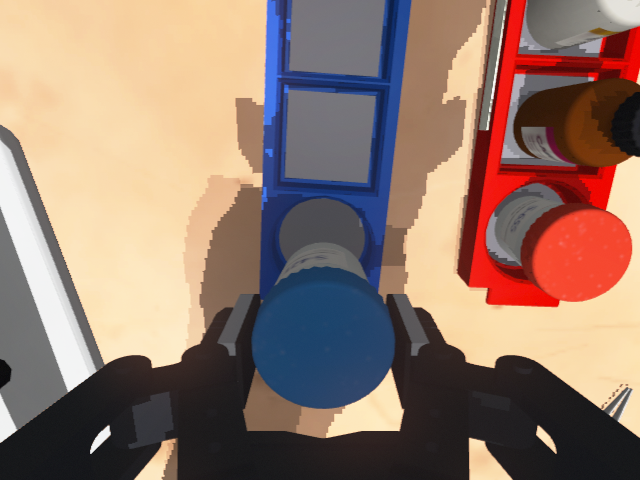

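>>> drive_tool:
  plan:
    - {"tx":-1,"ty":0,"tz":4,"wx":0,"wy":0,"wz":0}
    - {"tx":0,"ty":0,"tz":12,"wx":0,"wy":0,"wz":0}
    - {"tx":0,"ty":0,"tz":16,"wx":0,"wy":0,"wz":0}
    - {"tx":0,"ty":0,"tz":14,"wx":0,"wy":0,"wz":0}
    - {"tx":0,"ty":0,"tz":9,"wx":0,"wy":0,"wz":0}
    - {"tx":0,"ty":0,"tz":5,"wx":0,"wy":0,"wz":0}
    - {"tx":0,"ty":0,"tz":2,"wx":0,"wy":0,"wz":0}
    - {"tx":0,"ty":0,"tz":0,"wx":0,"wy":0,"wz":0}

```text
t: 29.8
tcp_pos: [0.4383, -0.1703, 0.0709]
orientation: [-0.0, 1.0, 0.0, -0.0]
contact_force: [-0.2, 0.2, -0.3]
width: 0.0467
```

>>> drive_tool:
  plan:
    - {"tx":0,"ty":0,"tz":1.5,"wx":0,"wy":0,"wz":0}
    - {"tx":0,"ty":0,"tz":1.5,"wx":0,"wy":0,"wz":0}
    - {"tx":0,"ty":0,"tz":1,"wx":0,"wy":0,"wz":0}
    - {"tx":0,"ty":0,"tz":0,"wx":0,"wy":0,"wz":0}

```text
t: 30.2
tcp_pos: [0.4382, -0.1703, 0.067]
orientation: [0.0, 1.0, 0.0, 0.0]
contact_force: [-0.4, -0.4, -1.3]
width: 0.0463
```

>>> drive_tool:
  plan:
    - {"tx":0,"ty":0,"tz":1,"wx":0,"wy":0,"wz":0}
    - {"tx":0,"ty":0,"tz":0.5,"wx":0,"wy":0,"wz":0}
    - {"tx":0,"ty":0,"tz":0,"wx":0,"wy":0,"wz":0}

```text
t: 30.5
tcp_pos: [0.4383, -0.1703, 0.0659]
orientation: [0.0, 1.0, 0.0, 0.0]
contact_force: [0.1, 1.2, 5.0]
width: 0.0465
```

>>> drive_tool:
  plan:
    - {"tx":0,"ty":0,"tz":0.7,"wx":0,"wy":0,"wz":0}
    - {"tx":0,"ty":0,"tz":0,"wx":0,"wy":0,"wz":0}

```text
t: 30.7
tcp_pos: [0.4384, -0.1703, 0.0658]
orientation: [0.0, 1.0, 0.0, 0.0]
contact_force: [-4.1, 2.3, 13.8]
width: 0.0464
```

>>> drive_tool:
  plan:
    - {"tx":0,"ty":0,"tz":0,"wx":0,"wy":0,"wz":0}
    - {"tx":0,"ty":0,"tz":0,"wx":0,"wy":0,"wz":0}
    - {"tx":0,"ty":0,"tz":0,"wx":0,"wy":0,"wz":0}
  jaw: 75

```text
t: 31.0
tcp_pos: [0.4382, -0.1703, 0.0647]
orientation: [-0.0, 1.0, 0.0, -0.0]
contact_force: [-0.2, 0.0, -0.5]
width: 0.0749
```

>>> drive_tool:
  plan:
    - {"tx":0,"ty":0,"tz":-5,"wx":0,"wy":0,"wz":0}
    - {"tx":0,"ty":0,"tz":-20,"wx":0,"wy":0,"wz":0}
    - {"tx":0,"ty":0,"tz":-35,"wx":0,"wy":0,"wz":0}
    - {"tx":0,"ty":0,"tz":-37,"wx":0,"wy":0,"wz":0}
    - {"tx":0,"ty":0,"tz":-25,"wx":0,"wy":0,"wz":0}
    - {"tx":0,"ty":0,"tz":-14,"wx":0,"wy":0,"wz":0}
    - {"tx":0,"ty":0,"tz":-5,"wx":0,"wy":0,"wz":0}

```text
t: 31.7
tcp_pos: [0.4389, -0.1705, 0.2077]
orientation: [0.001, 1.0, 0.0, 0.001]
contact_force: [0.9, 1.0, -0.2]
width: 0.0754
```

>>> drive_tool:
  plan:
    - {"tx":10,"ty":6,"tz":0,"wx":0,"wy":0,"wz":0}
    - {"tx":24,"ty":14,"tz":0,"wx":0,"wy":0,"wz":0}
    - {"tx":34,"ty":20,"tz":0,"wx":0,"wy":0,"wz":0}
    - {"tx":37,"ty":22,"tz":0,"wx":0,"wy":0,"wz":0}
    - {"tx":34,"ty":21,"tz":0,"wx":0,"wy":0,"wz":0}
    - {"tx":29,"ty":17,"tz":0,"wx":0,"wy":0,"wz":0}
    - {"tx":19,"ty":12,"tz":0,"wx":0,"wy":0,"wz":0}
    - {"tx":10,"ty":6,"tz":0,"wx":0,"wy":0,"wz":0}

```text
t: 32.5
tcp_pos: [0.6365, -0.2896, 0.2028]
orientation: [-0.0, 1.0, -0.0, -0.001]
contact_force: [0.3, 0.3, -0.1]
width: 0.0752
```

>>> drive_tool:
  plan:
    - {"tx":0,"ty":0,"tz":0,"wx":0,"wy":0,"wz":0}
    - {"tx":0,"ty":0,"tz":0,"wx":0,"wy":0,"wz":0}
    - {"tx":0,"ty":0,"tz":0,"wx":0,"wy":0,"wz":0}
    - {"tx":0,"ty":0,"tz":0,"wx":0,"wy":0,"wz":0}

```text
t: 32.9
tcp_pos: [0.6348, -0.2878, 0.2058]
orientation: [-0.0, 1.0, 0.0, -0.0]
contact_force: [-0.2, -0.1, -0.2]
width: 0.0749
```

```bash
python3 - <<'E'
from h import *
c,P,s=wristcloud('w15'); print(s['t'],np.round(s['tcp_pos'],4)); ok=c['z_map']>0
print(circ(P,ok,.634,-.2885,.124))
E
```

```text
32.9 [ 0.6348 -0.2878  0.2058]
(array([ 0.6353, -0.2896,  0.0068]), array([ 0.6374, -0.2895,  0.123 ]))
```

View pics/w15.png

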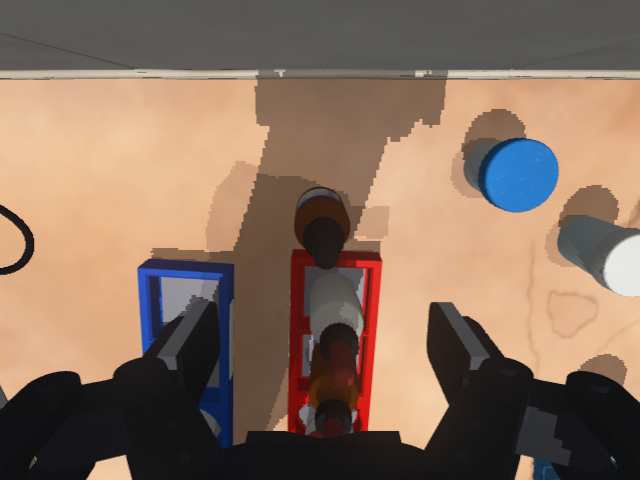

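>>> drive_tool:
  plan:
    - {"tx":0.5,"ty":1.5,"tz":8,"wx":0,"wy":0,"wz":0}
    - {"tx":0,"ty":0,"tz":20,"wx":0,"wy":0,"wz":0}
    - {"tx":0,"ty":0,"tz":28,"wx":0,"wy":0,"wz":0}
    - {"tx":0,"ty":0,"tz":28,"wx":0,"wy":0,"wz":0}
    - {"tx":0,"ty":0,"tz":20,"wx":0,"wy":0,"wz":0}
    - {"tx":0,"ty":0,"tz":11,"wx":0,"wy":0,"wz":0}
    - {"tx":0,"ty":0,"tz":5,"wx":0,"wy":0,"wz":0}
    - {"tx":0,"ty":0,"tz":0,"wx":0,"wy":0,"wz":0}

```text
t: 33.75
tcp_pos: [0.6357, -0.2897, 0.0856]
orientation: [-0.0, 1.0, 0.0, -0.0]
contact_force: [0.6, -0.3, -0.4]
width: 0.0753
```

>>> drive_tool:
  plan:
    - {"tx":0,"ty":0,"tz":0,"wx":0,"wy":0,"wz":0}
    - {"tx":0,"ty":0,"tz":0,"wx":0,"wy":0,"wz":0}
    - {"tx":0,"ty":0,"tz":0,"wx":0,"wy":0,"wz":0}
    - {"tx":0,"ty":0,"tz":0,"wx":0,"wy":0,"wz":0}
    - {"tx":0,"ty":0,"tz":0,"wx":0,"wy":0,"wz":0}
    - {"tx":0,"ty":0,"tz":0,"wx":0,"wy":0,"wz":0}
    - {"tx":0,"ty":0,"tz":0,"wx":0,"wy":0,"wz":0}
    - {"tx":0,"ty":0,"tz":0,"wx":0,"wy":0,"wz":0}
  jaw: 15

```text
t: 34.55
tcp_pos: [0.6367, -0.2885, 0.0874]
orientation: [-0.0, 1.0, 0.001, 0.001]
contact_force: [-1.4, 3.1, 6.3]
width: 0.0268
```

>>> drive_tool:
  plan:
    - {"tx":0,"ty":0,"tz":-3,"wx":0,"wy":0,"wz":0}
    - {"tx":0,"ty":0,"tz":-8,"wx":0,"wy":0,"wz":0}
    - {"tx":0,"ty":0,"tz":-14,"wx":0,"wy":0,"wz":0}
    - {"tx":0,"ty":0,"tz":-16,"wx":0,"wy":0,"wz":0}
    - {"tx":0,"ty":0,"tz":-12,"wx":0,"wy":0,"wz":0}
    - {"tx":0,"ty":0,"tz":-7,"wx":0,"wy":0,"wz":0}
    - {"tx":0,"ty":0,"tz":-2,"wx":0,"wy":0,"wz":0}
    - {"tx":0,"ty":0,"tz":0,"wx":0,"wy":0,"wz":0}

```text
t: 35.35
tcp_pos: [0.6358, -0.2897, 0.1481]
orientation: [0.0, 1.0, 0.0, 0.0]
contact_force: [-0.1, 0.2, -0.5]
width: 0.026
```

```bash
python3 - <<'E'
from h import *
c,P,s=wristcloud('w16'); print(s['t'],np.round(s['tcp_pos'],4),s['width'])
E
```

```text
35.35 [ 0.6358 -0.2897  0.1481] 0.025958373099840733
```

View pics/w16.png

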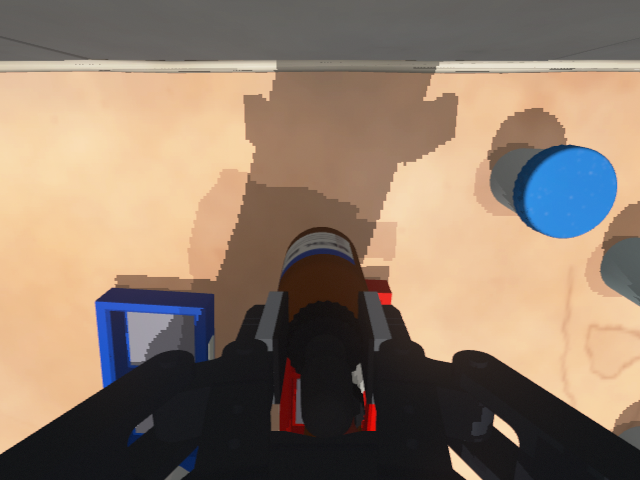

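>>> drive_tool:
  plan:
    - {"tx":0,"ty":-8,"tz":0,"wx":0,"wy":0,"wz":0}
    - {"tx":0,"ty":-19,"tz":0,"wx":0,"wy":0,"wz":0}
    - {"tx":0,"ty":-26,"tz":0,"wx":0,"wy":0,"wz":0}
    - {"tx":0,"ty":-26,"tz":0,"wx":0,"wy":0,"wz":0}
    - {"tx":-7,"ty":-20,"tz":0,"wx":0,"wy":0,"wz":0}
    - {"tx":-16,"ty":-11,"tz":0,"wx":0,"wy":0,"wz":0}
    - {"tx":-24,"ty":-5,"tz":0,"wx":0,"wy":0,"wz":0}
    - {"tx":-27,"ty":0,"tz":0,"wx":0,"wy":0,"wz":0}

```text
t: 36.2
tcp_pos: [0.5612, -0.1709, 0.1474]
orientation: [-0.001, 1.0, 0.002, -0.0]
contact_force: [-0.3, -0.8, -0.8]
width: 0.0262
```

>>> drive_tool:
  plan:
    - {"tx":-25,"ty":0,"tz":0,"wx":0,"wy":0,"wz":0}
    - {"tx":-19,"ty":0,"tz":0,"wx":0,"wy":0,"wz":0}
    - {"tx":-11,"ty":0,"tz":0,"wx":0,"wy":0,"wz":0}
    - {"tx":-5,"ty":0,"tz":0,"wx":0,"wy":0,"wz":0}
    - {"tx":-1,"ty":0,"tz":0,"wx":0,"wy":0,"wz":0}
    - {"tx":0,"ty":0,"tz":0,"wx":0,"wy":0,"wz":0}
    - {"tx":0,"ty":0,"tz":0,"wx":0,"wy":0,"wz":0}

```text
t: 36.9
tcp_pos: [0.5016, -0.1745, 0.1477]
orientation: [-0.0, 1.0, 0.0, 0.0]
contact_force: [-0.3, 0.3, -0.3]
width: 0.0262
```

```bash
python3 - <<'E'
from h import *
c,P,s=wristcloud('w17'); print(s['t'],np.round(s['tcp_pos'],4),s['width'])
c=cap('scene','s17');im=c['img'][180:340,240:440,::-1]; cv2.imwrite('pics/s17c.png',cv2.resize(im,None,fx=3.5,fy=3.5,interpolation=cv2.INTER_CUBIC))
E
```

```text
36.9 [ 0.5016 -0.1745  0.1477] 0.026172629405195644
```

View pics/s17c.png

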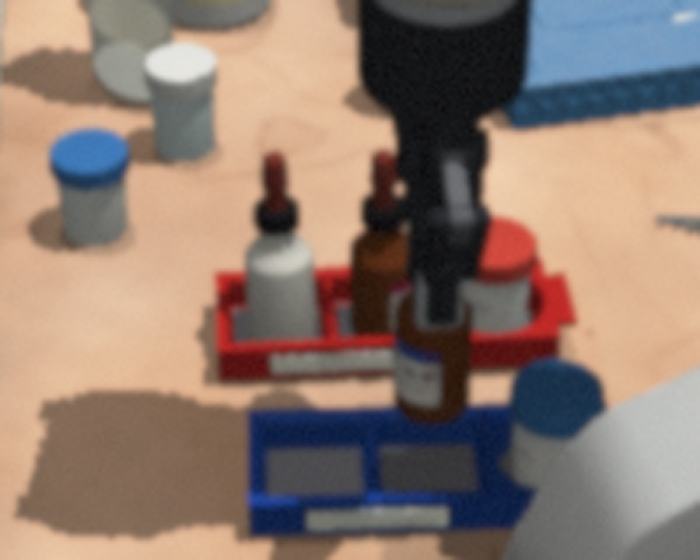

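Held upright over the blue middle well. I lower it; contact is expected at about 0.0933.

>>> drive_tool:
  plan:
    - {"tx":-1.5,"ty":0,"tz":4,"wx":0,"wy":0,"wz":0}
    - {"tx":0,"ty":0,"tz":10,"wx":0,"wy":0,"wz":0}
    - {"tx":0,"ty":0,"tz":13,"wx":0,"wy":0,"wz":0}
    - {"tx":0,"ty":0,"tz":11,"wx":0,"wy":0,"wz":0}
    - {"tx":0,"ty":0,"tz":7,"wx":0,"wy":0,"wz":0}
    - {"tx":0,"ty":0,"tz":4,"wx":0,"wy":0,"wz":0}
    - {"tx":0,"ty":0,"tz":1,"wx":0,"wy":0,"wz":0}
    - {"tx":0,"ty":0,"tz":0,"wx":0,"wy":0,"wz":0}

```text
t: 37.8
tcp_pos: [0.4993, -0.1747, 0.0978]
orientation: [0.0, 1.0, 0.0, 0.0]
contact_force: [0.2, -0.5, -0.1]
width: 0.026
```

>>> drive_tool:
  plan:
    - {"tx":0,"ty":0,"tz":1,"wx":0,"wy":0,"wz":0}
    - {"tx":0,"ty":0,"tz":1,"wx":0,"wy":0,"wz":0}
    - {"tx":0,"ty":0,"tz":1,"wx":0,"wy":0,"wz":0}
    - {"tx":0,"ty":0,"tz":0,"wx":0,"wy":0,"wz":0}

```text
t: 38.2
tcp_pos: [0.4992, -0.1747, 0.0948]
orientation: [0.0, 1.0, 0.0, 0.0]
contact_force: [-0.3, -0.3, -0.5]
width: 0.0263
```

>>> drive_tool:
  plan:
    - {"tx":0,"ty":0,"tz":1,"wx":0,"wy":0,"wz":0}
    - {"tx":0,"ty":0,"tz":0.7,"wx":0,"wy":0,"wz":0}
    - {"tx":0,"ty":0,"tz":0,"wx":0,"wy":0,"wz":0}

```text
t: 38.5
tcp_pos: [0.4997, -0.1749, 0.0938]
orientation: [0.0, 1.0, 0.0, 0.001]
contact_force: [-1.2, -1.3, 6.6]
width: 0.0256
```

>>> drive_tool:
  plan:
    - {"tx":0,"ty":0,"tz":0.7,"wx":0,"wy":0,"wz":0}
    - {"tx":0,"ty":0,"tz":0,"wx":0,"wy":0,"wz":0}

```text
t: 38.7
tcp_pos: [0.5001, -0.175, 0.0938]
orientation: [0.0, 1.0, 0.0, 0.001]
contact_force: [-1.7, -0.3, 11.6]
width: 0.0259
```

>>> drive_tool:
  plan:
    - {"tx":0,"ty":0,"tz":0,"wx":0,"wy":0,"wz":0}
    - {"tx":0,"ty":0,"tz":0,"wx":0,"wy":0,"wz":0}
    - {"tx":0,"ty":0,"tz":0,"wx":0,"wy":0,"wz":0}
    - {"tx":0,"ty":0,"tz":0,"wx":0,"wy":0,"wz":0}
  jaw: 75

```text
t: 39.1
tcp_pos: [0.4992, -0.1747, 0.0922]
orientation: [-0.0, 1.0, 0.0, -0.0]
contact_force: [0.4, -0.1, -0.6]
width: 0.0749
```

>>> drive_tool:
  plan:
    - {"tx":0,"ty":0,"tz":-5,"wx":0,"wy":0,"wz":0}
    - {"tx":0,"ty":0,"tz":-15,"wx":0,"wy":0,"wz":0}
    - {"tx":0,"ty":0,"tz":-28,"wx":0,"wy":0,"wz":0}
    - {"tx":0,"ty":0,"tz":-35,"wx":0,"wy":0,"wz":0}
    - {"tx":0,"ty":0,"tz":-30,"wx":0,"wy":0,"wz":0}
    - {"tx":0,"ty":0,"tz":-20,"wx":0,"wy":0,"wz":0}
    - {"tx":0,"ty":0,"tz":-8,"wx":0,"wy":0,"wz":0}
    - {"tx":0,"ty":0,"tz":0,"wx":0,"wy":0,"wz":0}

```text
t: 39.9
tcp_pos: [0.4996, -0.1748, 0.2343]
orientation: [0.0, 1.0, 0.0, 0.001]
contact_force: [-0.1, 0.2, -0.7]
width: 0.075
```

>>> drive_tool:
  plan:
    - {"tx":-10,"ty":10,"tz":0,"wx":0,"wy":0,"wz":0}
    - {"tx":-20,"ty":30,"tz":0,"wx":0,"wy":0,"wz":0}
    - {"tx":-20,"ty":40,"tz":0,"wx":0,"wy":0,"wz":0}
    - {"tx":-20,"ty":40,"tz":0,"wx":0,"wy":0,"wz":0}
    - {"tx":-20,"ty":40,"tz":0,"wx":0,"wy":0,"wz":0}
    - {"tx":-20,"ty":30,"tz":0,"wx":0,"wy":0,"wz":0}
    - {"tx":-10,"ty":15,"tz":0,"wx":0,"wy":0,"wz":0}
    - {"tx":0,"ty":0,"tz":0,"wx":0,"wy":0,"wz":0}

```text
t: 40.7
tcp_pos: [0.3753, -0.3826, 0.2317]
orientation: [-0.0, 1.0, -0.003, -0.002]
contact_force: [0.1, -0.9, 0.4]
width: 0.0747
```

```bash
python3 - <<'E'
from h import *
print(bot.get_state()['t'])
c=cap('top','t18');P=cloud(c);ok=c['z_map']>0
for n,x,y,z in [('redcup',.448,-.2924,.066),('redb',.509,-.2948,.130),('clear',.568,-.2972,.130),('bluecup',.439,-.170,.066),('black',.5,-.1744,.130),('white',.46,-.5335,.06),('pot',.611,-.5,.066),('blue2',.667,-.413,.06)]: print(n,circ(P,ok,x,y,z))
im=c['img'][140:325,170:450,::-1]; cv2.imwrite('pics/t18c.png',cv2.resize(im,None,fx=2.8,fy=2.8,interpolation=cv2.INTER_CUBIC))
c=cap('scene','s18')
im=c['img'][160:340,220:440,::-1]; cv2.imwrite('pics/s18c.png',cv2.resize(im,None,fx=3.3,fy=3.3,interpolation=cv2.INTER_CUBIC))
E
```

```text
40.7
redcup (array([ 0.4579, -0.292 ,  0.0353]), array([ 0.447 , -0.2915,  0.0666]))
redb (array([ 0.507 , -0.2925,  0.0065]), array([ 0.5083, -0.2918,  0.1282]))
clear (array([ 0.565 , -0.2968,  0.0066]), array([ 0.5648, -0.2962,  0.1275]))
bluecup (array([ 0.4481, -0.1711,  0.036 ]), array([ 0.4368, -0.1694,  0.0668]))
black (array([ 0.4971, -0.1763,  0.0066]), array([ 0.4966, -0.177 ,  0.1279]))
white (array([ 0.4592, -0.5329,  0.0237]), array([ 0.4592, -0.5322,  0.0602]))
pot (array([ 0.6138, -0.5079,  0.0366]), array([ 0.6091, -0.4945,  0.0661]))
blue2 (array([ 0.6678, -0.413 ,  0.0242]), array([ 0.6666, -0.4119,  0.0603]))
```

View pics/t18c.png

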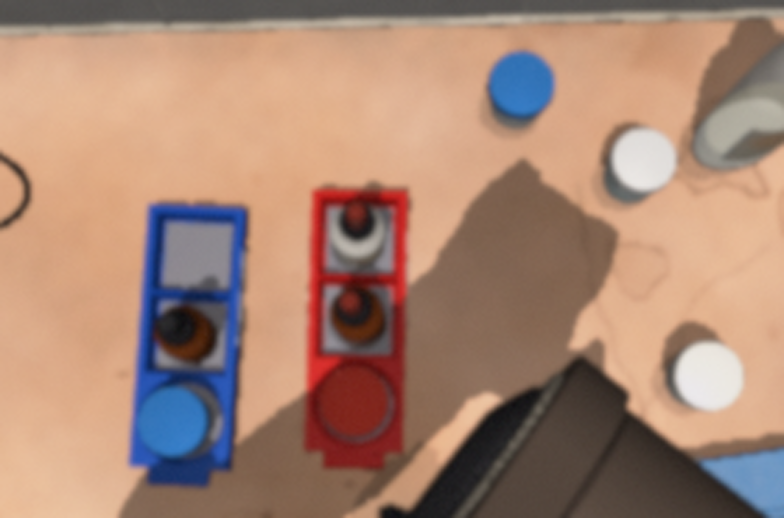

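View pics/s18c.png

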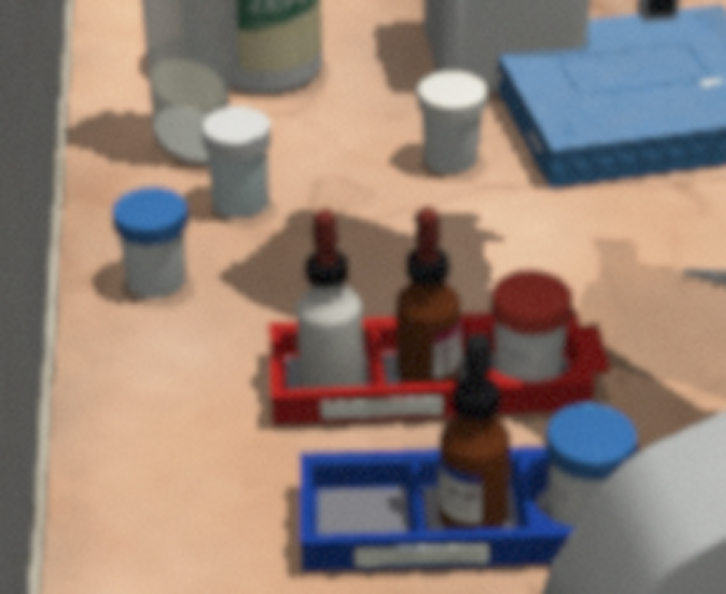

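Every vessel is upright in its own well, the blue end well is empty, and the white cup and the pot have not moved. I hand in.

```bash
python3 - <<'E'
from h import *
print(bot.job_done(), bot.get_state()['t'])
E
```

```text
the job is handed in; nothing more can be done
the job is handed in; nothing more can be done
```

Both kits are made up and the job is handed in at about 41 s of the 122 s allowed. I got no verdict back.

- **Red carrier:** the red-capped cup is in the round well. The brown red-bulb bottle is in the middle well and the clear bottle in the end well, placed in that order.
- **Blue carrier:** the blue-capped cup nearest the base is in the round well and the black-bulb bottle in the middle well. The end well is empty.
- **Set-downs:** each vessel was lowered in steps of about 1 mm until the wrist felt light contact (8–14 N), then released.

In the last top and scene pictures every vessel stands upright, within about 3 mm of its well centre. The heights match seating on the well floors (bulb tops about 0.128–0.130 m, cup tops about 0.066 m). The white cup, the sample pot and the far blue-capped cup read within 1 mm of their starting places, and the gripper was well clear of everything.

**Checks that disagreed:**
- **Bottle grips:** the fingers closed on the bottle collars (26–27 mm) instead of the glass, because the glass narrows at the shoulder. All three bottles held firm and stayed upright.
- **Cup circles:** the last top-view circle fits for the two placed cups came out too wide, because each also took in part of the bottle next to it. I judged those two cups by their median position instead.

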